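# Gauge clamp plates and balance the good ones on the inspection domes

## Robot

A 6-joint arm with a two-finger parallel gripper is mounted at the origin on the work surface. World frame = base frame: x ahead of the robot, y to its left, z up, the work surface at z = 0. Lengths are in m, angles in rad, forces in N, time in s.
With the tool pointing down it reaches from about 0.35 to 0.775 m from the base axis. Payload 7.3 kg.
Tool frame: the origin (TCP) lies between the finger pads; the fingertips stand 14 mm ahead of it and the grasp point (between the pads) lies 5 mm behind it; z points along the fingers, y is the line along which they close (so a half turn about z gives the same grasp; the last joint's range is limited). The gripper opens to 92 mm and grips with 3 to 60 N. Pads are 19 mm wide; open, the fingers measure 130 mm over their backs; the gripper's body (75 mm by 190 mm) begins 47 mm behind the grasp point.
Start: joints at [1, 0.342, 1.524, -0, 1.275, -0.146], TCP at [0.216, 0.478, 0.211] pointing down, gripper open.
Joint ranges: [-2.53, 2.53], [-0.77, 2.02], [0.04, 2.7], [-1, 4.14], [0.28, 2.66], [-3.11, 3.11]. Speed limits (rad/s): [2.57, 2.57, 3.14, 3.14, 3.14, 3.14].

## Interface

Orientations are given as [roll, pitch, yaw] about the fixed x, y, z axes, in that order (R = Rz(yaw) Ry(pitch) Rx(roll)).
In Python, from cell import robot, eyes gives the robot as it stands. The module is installed in compiled form; this text tells all that it offers.
- The arm moves only by the shell command python3 -m handwheel 'ROWS' [FORCE]. ROWS is JSON, one flat list of numbers, 5 for each row, row after row: the shift along the world's x, y, z in mm, then the turn about the world's z in rad, then the opening, from 0 (shut) to 1 (fully open). In form: [x, y, z, spin, jaw, x, y, z, spin, jaw, ...]. A call has 1 to 8 rows; each row shifts and turns the commanded pose from where the row before left it; what a row does not reach is not made up. A row lasts 1/10 s, in which the tool goes at most 50 mm and 8.59 degrees, less where a joint would pass 70% of its speed; a pose out of reach is approached as far as the arm can. A call with a gripper value outside its range is refused whole. The fingers move at their own pace and stop on an object; FORCE is the grip in N (left out, the last holds). Time passes only in rows, so rows that do not move let the fingers close. It gives the time, the measured TCP pose, the force, the opening and the grip force at its end, in the units of the state.
- robot.observe(): the state, without advancing time (a new reading comes with each control period).
- eyes.read_camera(name): name is "scene" or "top"; returns (picture, depth): 480x640x3 uint8, blue, green, red; 480x640 float32, m along the optical axis (not along the pixel's ray), 0 where there is no reading.
- eyes.calibration(name): a dict with "fx", "fy", "cx", "cy" (pixels), "world_to_cam" (4x4, takes a point from world to camera coordinates). Camera axes: x right, y down, z forward; pixel columns grow to the right and rows downward; lengths in m; the calibration is good to about 2 mm. A picture is of the moment at which its call begins. calibration takes no time and is no camera call.
- robot.hand_in(): hands the job in; it is judged then, once.
The state is a dict: "time": time; "qpos": joint angles; "qvel": joint speeds; "joint_efforts": joint torques, N m; "tool_pos": TCP position; "tool_rot": TCP orientation; "contact_force": force on the tool from outside, world axes, zero at the start; "torque": the same for the moment, N m; "opening": finger opening in m; "grip_force": force on a finger pad.
Only numpy, scipy, OpenCV 4.12 (cv2) and the standard library are available. Lean on these libraries where they do the work, as an engineer would, in place of code of your own. Each camera call takes 0.05 s, during which the arm holds its last target. There are 200 camera calls.

## Task

Check each clamp plate's hole on the brass gauge pin, in the order white, yellow, green, blue, black (not every colour is there): lower the hole onto the pin until the plate comes to rest, level, either all the way down or stuck on the pin's tip. A plate that goes all the way down is good: balance it, level, on top of a free dome with nothing else holding it; a plate that sticks goes into the red tray. When every plate is sorted and nothing is rocking, press the green button fully to take the picture, leave the plates where they are, and leave the other things on the bench alone.

Things in the scene. Friction and masses are not known exactly. Their poses are not given: they have to be found in the camera images.
- plate_white: white-dotted clamp plate (may be absent): dark grey alloy bar 70 (x) x 30 (y) x 12 mm thick (z), 90 g, one hole through the thickness near its -x end, 16 mm (right) or 10 mm (too small); faces alike, each with an 24 mm white dot near the +x end. Origin: centre of mass (balance point) at half thickness, within 2 mm of the bar's middle, towards the dot
- plate_white_hole (a point): centre of the hole of the white plate, at half thickness, 22 mm from the bar's middle and 13 mm from its end
- plate_yellow: yellow-dotted clamp plate (may be absent): dark grey alloy bar 70 (x) x 30 (y) x 12 mm thick (z), 90 g, one hole through the thickness near its -x end, 16 mm (right) or 10 mm (too small); faces alike, each with an 24 mm yellow dot near the +x end. Origin: centre of mass (balance point) at half thickness, within 2 mm of the bar's middle, towards the dot
- plate_yellow_hole (a point): centre of the hole of the yellow plate, at half thickness, 22 mm from the bar's middle and 13 mm from its end
- plate_green: green-dotted clamp plate (may be absent): dark grey alloy bar 70 (x) x 30 (y) x 12 mm thick (z), 90 g, one hole through the thickness near its -x end, 16 mm (right) or 10 mm (too small); faces alike, each with an 24 mm green dot near the +x end. Origin: centre of mass (balance point) at half thickness, within 2 mm of the bar's middle, towards the dot
- plate_green_hole (a point): centre of the hole of the green plate, at half thickness, 22 mm from the bar's middle and 13 mm from its end
- plate_blue: blue-dotted clamp plate (may be absent): dark grey alloy bar 70 (x) x 30 (y) x 12 mm thick (z), 90 g, one hole through the thickness near its -x end, 16 mm (right) or 10 mm (too small); faces alike, each with an 24 mm blue dot near the +x end. Origin: centre of mass (balance point) at half thickness, within 2 mm of the bar's middle, towards the dot
- plate_blue_hole (a point): centre of the hole of the blue plate, at half thickness, 22 mm from the bar's middle and 13 mm from its end
- plate_black: black-dotted clamp plate (may be absent): dark grey alloy bar 70 (x) x 30 (y) x 12 mm thick (z), 90 g, one hole through the thickness near its -x end, 16 mm (right) or 10 mm (too small); faces alike, each with an 24 mm black dot near the +x end. Origin: centre of mass (balance point) at half thickness, within 2 mm of the bar's middle, towards the dot
- plate_black_hole (a point): centre of the hole of the black plate, at half thickness, 22 mm from the bar's middle and 13 mm from its end
- dome0_top (a point): highest point of dome 0, 45 mm above the table. Three black domes (half balls, radius 40 mm, orange collar at the foot) stand 125 mm apart in a row along y on a fixed steel plate 100 x 360 x 4 mm: 0 at the -y end, 1 in the middle, 2 at the +y end
- dome1_top (a point): highest point of dome 1, 45 mm above the table. Three black domes (half balls, radius 40 mm, orange collar at the foot) stand 125 mm apart in a row along y on a fixed steel plate 100 x 360 x 4 mm: 0 at the -y end, 1 in the middle, 2 at the +y end
- dome2_top (a point): highest point of dome 2, 45 mm above the table. Three black domes (half balls, radius 40 mm, orange collar at the foot) stand 125 mm apart in a row along y on a fixed steel plate 100 x 360 x 4 mm: 0 at the -y end, 1 in the middle, 2 at the +y end
- gauge_seat (a point): foot of the 12 mm brass gauge pin, on its axis, on the upper face of a fixed grey round stand 72 mm across, 30 mm high. The pin is straight for 19 mm above this face, then tapers to 4 mm at its tip, 26 mm above the face. A right-sized plate comes down flat to this face; one with too small a hole sticks on the taper about 21 mm higher
- reject: red open reject tray, fixed, 200 (x) x 150 (y) x 25 mm high, walls 4 mm; origin at the middle of its underside
- shutter_top (a point): middle of the top of the green push button that takes the picture (button 32 mm across, its top 22 mm above the work surface when not pressed)
- shutter (a joint): the green button's travel: 0 up, 0.006 m fully down, springs back; 4 N presses it fully
- cleaner: bystander, leave alone: blue bottle of cleaner, 54 mm across, 150 high; origin under its middle (mm)
- endmill: bystander, leave alone: steel end mill lying in a clear square case, 85 x 18 x 16; origin under its middle (mm)
- insert_box: bystander, leave alone: orange box of inserts 55 x 40 x 22; origin under its middle (mm)
- ring_gauge: bystander, leave alone: dark steel disc gauge, 56 across, 18 high; origin under its middle (mm)
- dish: bystander, leave alone: grey open dish, 70 across, 35 high; origin under its middle (mm)
- plug_gauge: bystander, leave alone: lying plug gauge with yellow square handle, 90 long, 14 high; origin under its middle (mm)
Things that resemble listed ones, but are neither listed nor needed, are in the scene too. What is shaped like the part that bears shutter_top but brown is not meant.

How it is judged:
By the outcome, as a careful person would: the job done as asked, in the order asked, and still so for the second after the job is handed in, with the robot touching nothing.
Of plate_white, plate_yellow, plate_green, plate_blue, plate_black only 4 to 5 are there at a start; the rules pass over those that are not, and their reading is None.
At some moment in a run one of plate_white, plate_yellow, plate_green, plate_blue, plate_black may be knocked a few centimetres aside while the robot is not near it.
Once in a run the grip may slacken for a moment while it holds something.
It also fails if it takes over 210 s, if anything falls off the work surface, if the arm or the gripper's body presses on something with over 40 N, if the wrist force passes 120 N, or if a joint passes its speed limit or range.

## Working session

There is one attempt and no reset: what is moved stays moved. The work goes in short steps, Python scripts to look and compute and a shell command to move; the robot and the scene stay as the last step left them, time stands still between calls to the robot, and variables do not carry over. Pictures are saved under pics/ and viewed, at most 14 in all, crops included, and the job is handed in when it is done.

```bash
mkdir -p pics
cat > h.py <<'E'
import numpy as np, cv2
from cell import robot, eyes
def cast(cal,u,v,z):
    M=np.array(cal["world_to_cam"]);R=M[:3,:3];t=M[:3,3]
    o=-R.T@t;d=R.T@np.array([(u-cal["cx"])/cal["fx"],(v-cal["cy"])/cal["fy"],1.])
    return o+d*(z-o[2])/d[2]
def proj(cal,p):
    M=np.array(cal["world_to_cam"]);c=M[:3,:3]@np.array(p)+M[:3,3]
    return cal["cx"]+cal["fx"]*c[0]/c[2],cal["cy"]+cal["fy"]*c[1]/c[2]
def cloud(cal,D):
    v,u=np.mgrid[:480,:640];M=np.array(cal["world_to_cam"])
    P=np.stack([(u-cal["cx"])/cal["fx"]*D,(v-cal["cy"])/cal["fy"]*D,D],-1)
    return (P-M[:3,3])@M[:3,:3]
E
python3 - <<'E'
from h import *
for n in("top","scene"):
    I,D=eyes.read_camera(n);cv2.imwrite(f"pics/{n}0.png",I);np.save(f"{n}0.npy",D)
    c=eyes.calibration(n);M=np.array(c["world_to_cam"]);print(n,c["fx"],-M[:3,:3].T@M[:3,3],M[2,:3],M[0,:3])
print(robot.observe())
E
```

```text
top 456.18730653338224 [ 0.35326555 -0.04330864  1.02733749] [ 0.13343415  0.02447073 -0.99075553] [-0.02628972 -0.99925593 -0.02822136]
scene 495.2635329339628 [1.36217348 0.08516201 0.71600415] [-0.7996431  -0.10863065 -0.59056778] [-0.11801639  0.99274959 -0.02281202]
{'time': 0.1, 'qpos': array([ 9.99999091e-01,  3.42625238e-01,  1.52494295e+00,  1.70675167e-05,
        1.27540170e+00, -1.46032320e-01]), 'qvel': array([ 9.87511056e-04, -1.71366819e-03, -3.74013687e-03, -4.22928872e-05,
       -1.34104933e-04,  3.58813419e-06]), 'joint_efforts': array([ 1.73630360e-03, -4.32003880e+01, -2.44695443e+01,  7.20090070e-02,
        5.26188430e-02, -9.12762721e-05]), 'tool_pos': array([0.21613086, 0.47801539, 0.21082142]), 'tool_rot': array([-3.14023245e+00, -2.16554563e-04,  2.71682261e+00]), 'contact_force': array([ 0.83836393, -0.1630664 , -0.13302196]), 'torque': array([ 0.01433893,  0.01699097, -0.00948641]), 'grip_force': 0.0, 'opening': 0.09180849966343475}
```

View pics/top0.png

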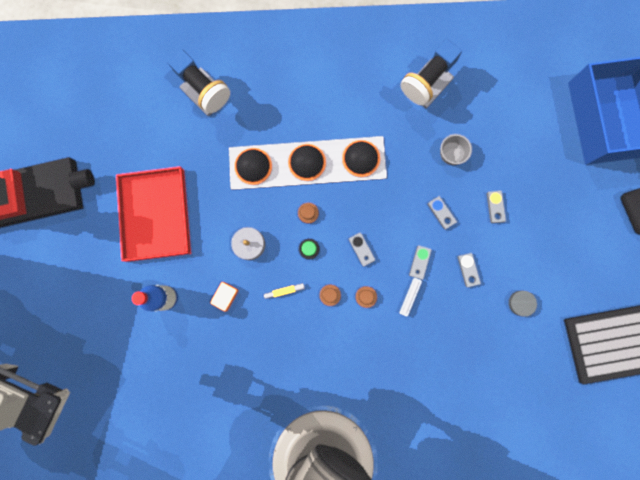

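View pics/scene0.png

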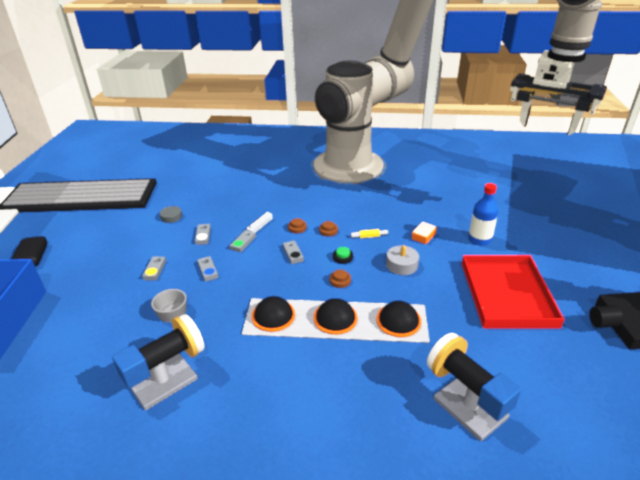

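All five plates are there. In the top view: white (468,268), yellow (496,206), green (420,262) touching the end mill case (410,297), blue (442,212), black (361,249). The domes are at (253/307/361, 160), the pin at (247,243), the green button at (309,248) and the tray at (153,214).

```bash
cat >> h.py <<'E'
DOT={"white":((0,0,215),(180,45,255)),"yellow":((22,120,120),(34,255,255)),"green":((45,120,80),(75,255,255)),"blue":((95,100,150),(125,255,255)),"black":((0,0,0),(180,255,60))}
def blob(m,cal,z):
    n,l,s,c=cv2.connectedComponentsWithStats(m.astype(np.uint8))
    out=[]
    for i in range(1,n):
        cs,_=cv2.findContours((l==i).astype(np.uint8),cv2.RETR_EXTERNAL,cv2.CHAIN_APPROX_NONE)
        f=np.zeros(m.shape,np.uint8);cv2.drawContours(f,cs,-1,1,-1)
        v,u=np.nonzero(f)
        if len(u)<12: continue
        P=cast_n(cal,u,v,z);C=P.mean(0)[:2];w,V=np.linalg.eigh(np.cov((P[:,:2]-C).T))
        out.append((round(u.mean()),round(v.mean()),len(u),C*1000,np.sqrt(12*abs(w))*1000,np.degrees(np.arctan2(V[1,1],V[0,1]))))
    return out
def cast_n(cal,u,v,z):
    return np.array([cast(cal,a,b,z) for a,b in zip(u,v)])
E
python3 - <<'E'
from h import *
np.set_printoptions(precision=1,suppress=True)
for n in("top","scene"):
    I=cv2.imread(f"pics/{n}0.png");c=eyes.calibration(n);H=cv2.cvtColor(I,cv2.COLOR_BGR2HSV)
    roi=np.zeros(I.shape[:2],bool)
    if n=="top":roi[130:325,110:545]=1
    else: roi[200:345,130:570]=1
    bl=(H[...,0]>100)&(H[...,0]<118)&(H[...,1]>150)
    print(n,"nonblue z6")
    for b in blob(~bl&roi,c,.006):
        if b[2]>60:print(*b)
    for k,m,z in(("green",(H[...,0]>45)&(H[...,0]<75)&(H[...,1]>120),.012),("yellow",(H[...,0]>22)&(H[...,0]<34)&(H[...,1]>120),.012),("brass",(H[...,0]>12)&(H[...,0]<24)&(H[...,1]>90)&(H[...,2]>90),.056),("orange",(H[...,0]>4)&(H[...,0]<16)&(H[...,1]>200)&(H[...,2]>200),.005)):
        print(k,z)
        for b in blob(m&roi,c,z):print(*b)
# pins by depth
c=eyes.calibration("top");P=cloud(c,np.load("top0.npy"))*1000
Z=P[...,2]
for (u,v) in((247,243),(309,248),(361,158),(307,160),(253,165),(150,214)):
    print(u,v,P[v,u])
    print(Z[v-6:v+7:2,u-6:u+7:2].round())
E
python3 - <<'E'
import cv2
I=cv2.imread("pics/top0.png")
cv2.imwrite("pics/crop1.png",cv2.resize(I[185:325,340:540],None,fx=4,fy=4,interpolation=cv2.INTER_CUBIC))
E
```

```text
top nonblue z6
121 140 205 [729.6 457.8] [40.7 69.7] -157.72532590554573
215 217 29629 [539. 233.] [352.  622.5] 119.11606655366698
459 152 1330 [ 672.6 -329.6] [73.5 97.2] 61.09653260827306
515 147 1026 [ 680.  -456.8] [ 76.3 107.2] 139.2449551941708
412 258 3270 [ 433.  -209.5] [ 96.  221.1] -178.4149895971913
331 266 9026 [419.5 -27.8] [183.9 293.4] -148.25334805088843
505 260 6190 [ 420.9 -414.4] [146.9 242.8] -165.1407561473771
442 213 672 [ 532.2 -282.7] [42.2 82.6] -150.94935102747033
478 204 154 [ 550.5 -363.4] [27.1 43.2] -158.2562830947329
478 305 87 [ 323.7 -347.5] [26.1 30.6] 168.75755198980605
442 310 102 [ 316.2 -269.8] [30.2 43.2] 97.97643858523892
460 316 132 [ 301.5 -307.7] [27.3 61.6] 125.15284785592718
green 0.012
309 248 168 [460.   20.9] [27.8 29.3] -163.01736059850606
422 254 52 [ 440.5 -232.1] [15.5 15.9] 142.53220111267078
yellow 0.012
290 292 12 [364.1  64.1] [ 2.6 24.3] 104.94833174806747
brass 0.056
348 163 56 [641.1 -72.3] [32.3 85.1] -166.35181752231338
312 145 14 [683.4   5. ] [ 4.2 31.6] 69.31261260330415
296 173 36 [621.2  42.7] [16.1 64.7] 47.35544284
[... 3305 characters left out ...]
   46.   44.   47.   45.   40.]
 [  47.   45.   43.   44.   45.   43.   43.]
 [  41.   44.   45.   48.   46.   42.   40.]
 [  43.   44.   42.   41.   47.   43.   37.]
 [  38.   44.   40.   41.   43.   39.   43.]
 [  40.   40.   43.   37.   35.   36. 1027.]]
253 165 [646.9 139.3  42.5]
[[43. 44. 44. 45. 45. 40. 36.]
 [43. 43. 46. 47. 41. 45. 36.]
 [45. 45. 45. 45. 43. 38. 41.]
 [43. 46. 48. 42. 42. 43. 39.]
 [43. 45. 45. 42. 43. 39. 40.]
 [42. 41. 45. 39. 38. 39. 38.]
 [39. 40. 40. 38. 39. 36. 35.]]
150 214 [550.7 386.1   2.2]
[[5. 9. 8. 7. 5. 4. 4.]
 [5. 4. 5. 5. 3. 9. 7.]
 [3. 3. 4. 2. 6. 3. 6.]
 [3. 3. 6. 2. 4. 5. 4.]
 [6. 6. 7. 4. 6. 3. 7.]
 [7. 4. 3. 5. 3. 3. 4.]
 [5. 5. 4. 5. 5. 7. 6.]]
```

View pics/crop1.png

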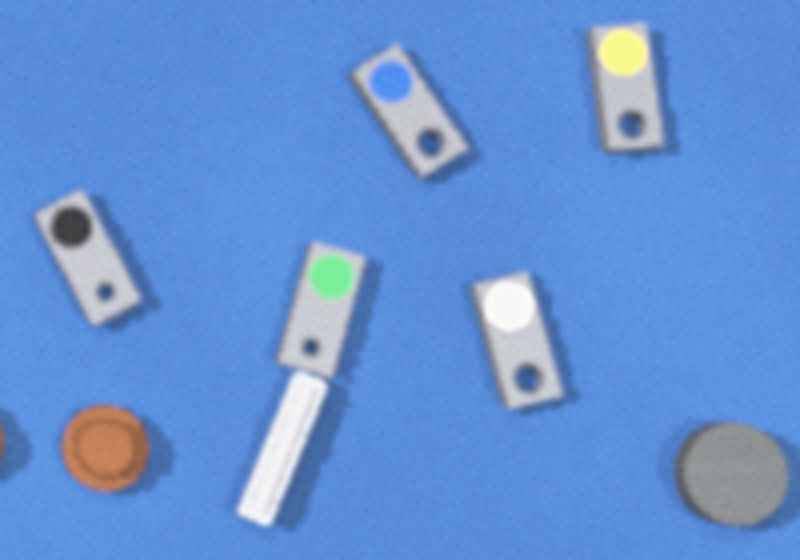

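White, yellow and blue seem to have wide holes, while green and black have small ones. I'm refining positions with a saturation mask.

```bash
cat >> h.py <<'E'
def grey(I):
    H=cv2.cvtColor(I,cv2.COLOR_BGR2HSV);return (H[...,1]<85)&(H[...,2]>70)
E
python3 - <<'E'
from h import *
np.set_printoptions(precision=1,suppress=True)
for n in("top","scene"):
    I=cv2.imread(f"pics/{n}0.png");c=eyes.calibration(n);g=grey(I)
    roi=np.zeros(g.shape,bool)
    if n=="top":roi[180:325,220:545]=1
    else: roi[200:290,130:450]=1
    print(n)
    for b in blob(g&roi,c,.006):
        if b[2]>100:print(*b)
    # stand top circle, dome plate
    H=cv2.cvtColor(I,cv2.COLOR_BGR2HSV)
    r2=np.zeros(g.shape,bool)
    if n=="top": r2[120:200,215:400]=1
    else: r2[290:345,238:435]=1
    m=((H[...,1]<85)|~((H[...,0]>95)&(H[...,0]<125)))&r2
    print("domeplate z4",[b for b in blob(m,c,.004) if b[2]>500])
    red=((H[...,0]<4)|(H[...,0]>174))&(H[...,1]>150)
    print("tray z12",[b for b in blob(red,c,.0125) if b[2]>2000])
    # orange collars at z5
    o=(H[...,0]>3)&(H[...,0]<20)&(H[...,1]>140)&(H[...,2]>150)&r2
    print("collar",[b for b in blob(cv2.morphologyEx(o.astype(np.uint8),cv2.MORPH_CLOSE,np.ones((5,5))),c,.006) if b[2]>50])
    if n=="top":
        for p in((247,243),):
            for bz,mm in((.030,None),): pass
E
```

```text
top
280 183 646 [612.6  83.1] [ 16.  277.3] 90.52898512065417
496 207 494 [ 542.3 -403.6] [34.9 71.8] -176.65217712837503
442 212 474 [ 532.6 -281.5] [33.8 71.8] -149.2455809304152
308 213 370 [542.   21.1] [42.5 44. ] -159.1976399463792
248 243 883 [475.7 159.2] [64.4 68. ] 61.22415956450259
362 249 458 [455.  -97.7] [32.1 71.7] -153.80954301645332
416 278 871 [ 388.2 -215.2] [ 29.2 157. ] 160.69715248399348
469 270 504 [ 402.1 -333.3] [34.1 71.7] -167.78329558140155
226 295 332 [359.7 208.4] [34.  57.5] 174.55903412690148
330 295 392 [355.3 -23.5] [42.4 43.2] 57.0939511615018
366 297 397 [ 349.2 -103.5] [42.5 43.3] 84.28528667836957
523 303 572 [ 326.3 -445.2] [48.2 53.2] 83.01740840910486
domeplate z4 [(307, 163, 6763, array([659.9,  20.8]), array([103.3, 362.2]), np.float64(92.28637321836192))]
tray z12 [(153, 214, 5885, array([548.8, 375.6]), array([155.6, 202.2]), np.float64(-173.69400392713735))]
collar [(361, 158, 1026, array([ 665.8, -104. ]), array([73. , 73.6]), np.float64(69.40472252588648)), (307, 162, 1011, array([660.9,  21.4]), array([72.6, 73.4]), np.float64(-138.185
[... 441 characters left out ...]
2.3] -155.8645103959881
402 260 797 [463.4 156.1] [65.7 96.6] 176.59478234926658
154 268 351 [ 545.1 -404.1] [35.6 79. ] -173.94217320943127
207 268 317 [ 534.4 -281.2] [30.8 82.5] -150.27867484492282
domeplate z4 [(337, 320, 6827, array([664.9,  23.2]), array([103.7, 360.6]), np.float64(92.32091416869557))]
tray z12 [(510, 293, 5528, array([558.5, 374.5]), array([157.4, 219.5]), np.float64(-175.8742322497031))]
collar [(274, 323, 216, array([686.7, -98.7]), array([59.8, 99.4]), np.float64(106.91787054900198)), (336, 325, 224, array([681.9,  23.5]), array([61.8, 99.2]), np.float64(98.56385596649909)), (398, 328, 231, array([677. , 144.5]), array([62. , 99.8]), np.float64(88.02303731763972))]
```

```bash
python3 -m handwheel '[24,-30,0,0.08,1,24,-30,0,0.08,1,24,-30,0,0.08,1,24,-30,0,0.08,1,24,-30,0,0.08,1,24,-30,0,0.08,1,24,-30,0,0.08,1,24,-30,0,0.077,1]' 20
python3 -m handwheel '[24,-30,0,0,1,24,-30,0,0,1,24,-30,0,0,1,0,-38,0,0,1,0,-38,0,0,1,0,-38,0,0,1,0,-38,0,0,1,0,-38,0,0,1]'
python3 -m handwheel '[0,-38,0,0,1,0,-38,0,0,1,0,-38,0,0,1,-15,-36,0,0,1,-15,-36,0,0,1,-15,-36,0,0,1,-15,-36,0,0,1,-15,-36,0,0,1]'
```

```text
time: 0.9
tool_pos: [0.4089, 0.2369, 0.2112]
tool_rot: [3.142, -0.001, -2.926]
contact_force: [-0.5, 0.8, 0.4]
opening: 0.0919
grip_force: 0.0
time: 1.7
tool_pos: [0.4799, -0.0431, 0.2112]
tool_rot: [3.141, -0.001, -2.929]
contact_force: [1.4, 0.0, -0.3]
opening: 0.0918
grip_force: 0.0
time: 2.5
tool_pos: [0.4044, -0.3369, 0.2111]
tool_rot: [3.141, -0.0, -2.929]
contact_force: [1.0, -0.3, 0.7]
opening: 0.092
grip_force: 0.0
```

```bash
python3 -m handwheel '[-2,2.5,-30,0,1,0,0,-40,0,1,0,0,-40,0,1,0,0,-40,0,1,0,0,-25,0,0.6,0,0,-15,0,0.6,0,0,-5,0,0.6,0,0,0,0,0.6]'
python3 -m handwheel '[0,0,0,0,0,0,0,0,0,0,0,0,0,0,0,0,0,0,0,0,0,0,0,0,0,0,0,0,0,0,0,0,0,0,0]' 25
python3 -m handwheel '[0,0,10,0,0,0,0,30,0,0,0,0,40,0,0,0,0,20,0,0,0,0,0,0,0]'
python3 - <<'E'
from h import *
for n in("top","scene"):
    I,D=eyes.read_camera(n);cv2.imwrite(f"pics/{n}1.png",I)
a=cv2.imread("pics/top1.png")[200:320,380:540];b=cv2.imread("pics/scene1.png")[130:280,120:320]
f=lambda x:cv2.resize(x,(400,300),interpolation=cv2.INTER_CUBIC)
cv2.imwrite("pics/c1.png",np.hstack([f(a),f(b)]))
E
```

```text
time: 3.3
tool_pos: [0.4031, -0.3329, 0.0159]
tool_rot: [3.14, -0.001, -2.929]
contact_force: [-0.1, -0.4, 0.7]
opening: 0.0642
grip_force: 0.0
time: 4.0
tool_pos: [0.4034, -0.3331, 0.0165]
tool_rot: [3.142, 0.0, -2.929]
contact_force: [0.6, 0.1, -0.5]
opening: 0.0081
grip_force: 0.0
time: 4.5
tool_pos: [0.4048, -0.3347, 0.1203]
tool_rot: [-3.135, 0.004, -2.929]
contact_force: [-1.2, -0.1, -1.1]
opening: 0.0005
grip_force: 0.0
```

View pics/c1.png

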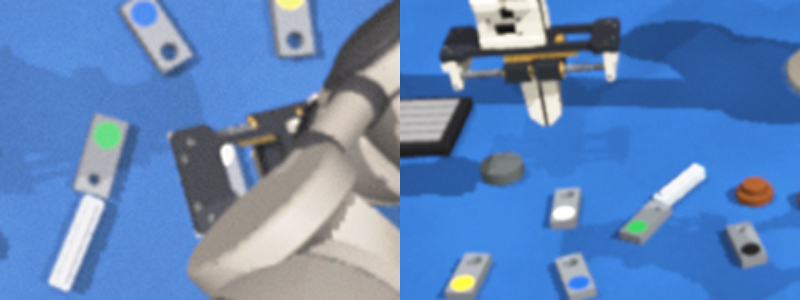

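The fingers shut on air, at (543,120) in the right panel. The white plate appears unmoved at (565,207). I'm checking this geometry.

```bash
cat >> h.py <<'E'
def plates(tag):
    for n in("top","scene"):
        I,D=eyes.read_camera(n);cv2.imwrite(f"pics/{n}{tag}.png",I);c=eyes.calibration(n);g=grey(I)
        roi=np.zeros(g.shape,bool)
        if n=="top":roi[180:325,270:545]=1
        else: roi[200:290,130:450]=1
        print(n)
        for b in blob(g&roi,c,.006):
            if 200<b[2]<700 and b[4][1]/b[4][0]>1.5:print(b[:3],b[3].round(1),b[4].round(),b[5].round(1))
E
python3 - <<'E'
from h import *
c=eyes.calibration("scene");print(proj(c,(.405,-.335,.106)),proj(c,(.403,-.3335,.006)))
print(proj(eyes.calibration("top"),(.405,-.335,.106)))
plates("2")
E
```

```text
(np.float64(195.05275861326373), np.float64(199.44069746948415)) (np.float64(202.69057080098327), np.float64(233.36522391389158))
(np.float64(483.69305089098884), np.float64(265.42570822391593))
top
(304, 182, 375) [613.5  28.6] [ 12. 196.] 90.1
(496, 207, 494) [ 542.3 -403.6] [35. 72.] -176.7
(442, 212, 478) [ 532.8 -281.6] [34. 72.] -149.7
(362, 249, 459) [454.9 -97.7] [32. 72.] -153.9
scene
(252, 231, 494) [ 381.5 -213.2] [ 36. 167.] 163.0
(202, 234, 256) [ 404.2 -334. ] [32. 83.] -166.5
(293, 252, 293) [457.2 -98.2] [32. 81.] -155.9
(154, 268, 350) [ 545.1 -404. ] [35. 79.] -173.8
(207, 268, 251) [ 531.7 -283.1] [33. 90.] -150.8
```

Run:
```python
from h import *
np.set_printoptions(precision=0,suppress=True)
I,D=eyes.read_camera("scene");c=eyes.calibration("scene");P=cloud(c,D)*1000
print(robot.observe()["tool_pos"],robot.observe()["opening"])
for v in range(176,202,2):print(v,[(tuple(P[v,u].round()),I[v,u].tolist()) for u in (189,192,195)])
```

```text
[ 0. -0.  0.] 0.0003899426513122841
176 [((np.float64(411.0), np.float64(-336.0), np.float64(172.0)), [147, 162, 168]), ((np.float64(413.0), np.float64(-328.0), np.float64(174.0)), [138, 151, 156]), ((np.float64(418.0), np.float64(-319.0), np.float64(177.0)), [173, 189, 194])]
178 [((np.float64(414.0), np.float64(-335.0), np.float64(169.0)), [168, 183, 190]), ((np.float64(413.0), np.float64(-329.0), np.float64(169.0)), [113, 123, 127]), ((np.float64(414.0), np.float64(-321.0), np.float64(169.0)), [192, 208, 214])]
180 [((np.float64(415.0), np.float64(-336.0), np.float64(164.0)), [200, 216, 223]), ((np.float64(411.0), np.float64(-330.0), np.float64(162.0)), [119, 129, 134]), ((np.float64(411.0), np.float64(-323.0), np.float64(162.0)), [221, 233, 237])]
182 [((np.float64(413.0), np.float64(-338.0), np.float64(157.0)), [228, 238, 242]), ((np.float64(414.0), np.float64(-330.0), np.float64(158.0)), [108, 118, 123]), ((np.float64(414.0), np.float64(-323.0), np.float64(159.0)), [229, 238, 242])]
184 [((np.float64(418.0), np.float64(-337.0), np.float64(155.0)), [229, 239, 243]), ((np.float64
[... 1353 characters left out ...]
((np.float64(221.0), np.float64(-431.0), np.float64(-1.0)), [210, 124, 59]), ((np.float64(219.0), np.float64(-423.0), np.float64(-1.0)), [210, 123, 59]), ((np.float64(217.0), np.float64(-416.0), np.float64(-2.0)), [208, 122, 59])]
198 [((np.float64(229.0), np.float64(-429.0), np.float64(-2.0)), [207, 121, 57]), ((np.float64(233.0), np.float64(-418.0), np.float64(1.0)), [210, 123, 59]), ((np.float64(227.0), np.float64(-412.0), np.float64(-3.0)), [209, 124, 61])]
200 [((np.float64(239.0), np.float64(-426.0), np.float64(-2.0)), [207, 121, 58]), ((np.float64(245.0), np.float64(-414.0), np.float64(2.0)), [208, 121, 57]), ((np.float64(240.0), np.float64(-408.0), np.float64(-1.0)), [207, 121, 55])]
```

```bash
python3 -m handwheel '[0,0,0,0,0.6,0,0,0,0,0.6,0,0,0,0,0.6,0,0,0,0,0.6,0,0,0,0,0.6]'
python3 - <<'E'
from h import *
I,D=eyes.read_camera("scene");c=eyes.calibration("scene");P=cloud(c,D)*1000
print(robot.observe())
cv2.imwrite("pics/s3.png",I)
z=P[...,2];m=(abs(P[...,0]-410)<25)&(abs(P[...,1]+333)<60)&(z>60)&(z<250)
v=np.nonzero(m)[0];print(P[m][np.argsort(z[m])[:12]].round())
cv2.imwrite("pics/c3.png",cv2.resize(I[60:270,130:410],None,fx=2.8,fy=2.8,interpolation=cv2.INTER_CUBIC))
E
```

```text
time: 5.25
tool_pos: [0.4034, -0.3331, 0.1164]
tool_rot: [3.141, -0.0, -2.929]
contact_force: [0.5, 0.4, 0.1]
opening: 0.036
grip_force: 0.0
{'time': 5.3, 'qpos': array([-8.36914366e-01,  4.35545564e-01,  1.66531622e+00,  9.79128949e-05,
        1.04083219e+00, -2.62000612e+00]), 'qvel': array([ 1.79018285e-03, -2.09758151e-03, -3.42657385e-04, -5.62157720e-05,
       -6.67202016e-04,  1.51957246e-03]), 'joint_efforts': array([-2.12306906e-03, -4.47127390e+01, -2.12730896e+01, -7.66565977e-02,
        9.53388662e-03, -9.39801589e-05]), 'tool_pos': array([ 0.40337599, -0.33312184,  0.11641929]), 'tool_rot': array([ 3.14146271e+00,  2.27600452e-05, -2.92934673e+00]), 'contact_force': array([ 0.01359235,  0.65698782, -0.24373759]), 'torque': array([-0.01700547,  0.07729542, -0.02273619]), 'grip_force': 0.0, 'opening': 0.03973521353116485}
[[ 405. -314.  130.]
 [ 417. -351.  130.]
 [ 419. -353.  131.]
 [ 410. -351.  131.]
 [ 416. -351.  132.]
 [ 409. -310.  133.]
 [ 418. -352.  133.]
 [ 418. -355.  133.]
 [ 405. -352.  134.]
 [ 410. -350.  134.]
 [ 402. -353.  135.]
 [ 408. -307.  135.]]
```

View pics/c3.png

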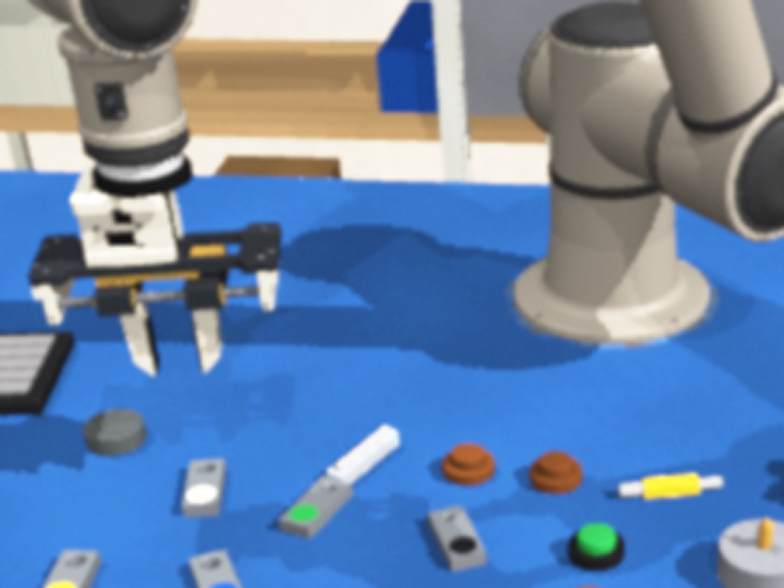

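The fingertips show at about z=128 mm although the TCP reads 116, so the tool sits roughly 26 mm higher than stated. I'll descend with force checks.

```bash
python3 -m handwheel '[0,0,-40,0,0.7,0,0,-40,0,0.7,0,0,-20,0,0.7,0,0,-6,0,0.7,0,0,-6,0,0.7,0,0,0,0,0.7]'
python3 - <<'E'
from h import *
I,D=eyes.read_camera("scene");c=eyes.calibration("scene");P=cloud(c,D)*1000
print(robot.observe()["tool_pos"])
cv2.imwrite("pics/c4.png",cv2.resize(I[170:270,140:270],None,fx=4.5,fy=4.5,interpolation=cv2.INTER_CUBIC))
z=P[...,2];m=(P[...,0]>395)&(abs(P[...,1]+333)<60)&(z>-8)&(z<80)&(I.min(-1)>150)&(np.mgrid[:480,:640][0]<232)
print(P[m][np.argsort(z[m])[:12]].round())
E
```

```text
time: 5.9
tool_pos: [0.4036, -0.3334, 0.0048]
tool_rot: [-3.141, 0.0, -2.929]
contact_force: [-0.3, 0.4, -0.0]
opening: 0.0646
grip_force: 0.0
[ 0.40384544 -0.33364694  0.0052666 ]
[[ 408. -296.   22.]
 [ 404. -299.   22.]
 [ 409. -298.   23.]
 [ 407. -296.   24.]
 [ 424. -368.   26.]
 [ 424. -366.   26.]
 [ 405. -296.   26.]
 [ 410. -292.   26.]
 [ 426. -370.   27.]
 [ 407. -293.   27.]
 [ 407. -298.   27.]
 [ 422. -371.   27.]]
```

View pics/c4.png

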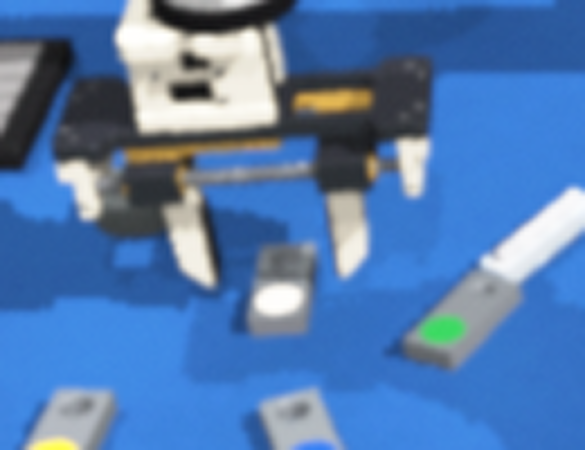

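```bash
python3 -m handwheel '[0,0,-4,0,0.7,0,0,-4,0,0.7,0,0,0,0,0.7]'
python3 -m handwheel '[0,0,-2,0,0.7,0,0,-1,0,0.7,0,0,0,0,0.7]'
python3 -m handwheel '[0,0,-2,0,0.7,0,0,0,0,0.7]';python3 -m handwheel '[0,0,-2,0,0.7,0,0,0,0,0.7]'
python3 - <<'E'
from h import *
print(robot.observe())
I,D=eyes.read_camera("scene");c=eyes.calibration("scene");P=cloud(c,D)*1000
z=P[...,2];m=(P[...,0]>395)&(abs(P[...,1]+333)<60)&(abs(P[...,1]+333)>22)&(z>-8)&(z<80)&(I.min(-1)>150)
print(P[m][np.argsort(z[m])[:8]].round())
cv2.imwrite("pics/s5.png",I)
E
```

```text
time: 6.25
tool_pos: [0.4033, -0.333, -0.0037]
tool_rot: [3.141, -0.0, -2.929]
contact_force: [-0.5, 0.0, 0.0]
opening: 0.0644
grip_force: 0.0
time: 6.55
tool_pos: [0.4033, -0.3331, -0.0067]
tool_rot: [3.141, -0.0, -2.929]
contact_force: [1.2, 0.2, -0.5]
opening: 0.0643
grip_force: 0.0
time: 6.75
tool_pos: [0.4033, -0.333, -0.0088]
tool_rot: [3.141, -0.0, -2.929]
contact_force: [0.4, 0.2, 0.8]
opening: 0.0642
grip_force: 0.0
time: 6.95
tool_pos: [0.4032, -0.333, -0.0108]
tool_rot: [3.141, -0.0, -2.929]
contact_force: [-0.5, -0.9, -0.0]
opening: 0.0643
grip_force: 0.0
{'time': 6.95, 'qpos': array([-8.36949204e-01,  6.23252625e-01,  1.77691726e+00,  8.79890092e-05,
        7.41973644e-01, -2.62000113e+00]), 'qvel': array([ 0.00139149, -0.00432299, -0.00326303,  0.00210407,  0.00616029,
        0.00095642]), 'joint_efforts': array([-1.52528688e-02, -4.80690157e+01, -1.56320858e+01, -6.04309025e-02,
       -4.63766896e-02, -5.50689183e-04]), 'tool_pos': array([ 0.40322779, -0.33299688, -0.01081594]), 'tool_rot': array([ 3.14108542e+00, -2.22959762e-04, -2.92940188e+00]), 'contact_force': array([-0.47400122, -0.9074904 , -0.02612642]), 'torque': array([ 0.06394145,  0.00366149, -0.02955322]), 'grip_force': 0.0, 'opening': 0.06427863463061277}
[[ 395. -298.   -2.]
 [ 400. -299.   -2.]
 [ 415. -371.   -2.]
 [ 405. -388.   -1.]
 [ 681. -274.   -1.]
 [ 509. -298.   -1.]
 [ 413. -377.   -1.]
 [ 679. -277.   -1.]]
```

```bash
python3 -m handwheel '[0,0,0,0,0,0,0,0,0,0,0,0,0,0,0,0,0,0,0,0,0,0,0,0,0,0,0,0,0,0]' 25
python3 -m handwheel '[0,0,0,0,0,0,0,5,0,0,0,0,15,0,0,0,0,30,0,0,0,0,30,0,0,0,0,20,0,0,0,0,0,0,0]'
python3 - <<'E'
from h import *
I,D=eyes.read_camera("scene");c=eyes.calibration("scene");P=cloud(c,D)*1000
print(robot.observe()["tool_pos"]);cv2.imwrite("pics/s6.png",I)
cv2.imwrite("pics/c6.png",cv2.resize(I[120:250,130:290],None,fx=4,fy=4,interpolation=cv2.INTER_CUBIC))
E
```

```text
time: 7.6
tool_pos: [0.4034, -0.3331, -0.0105]
tool_rot: [3.142, 0.0, -2.929]
contact_force: [-0.3, 0.5, -0.8]
opening: 0.0293
grip_force: 25.0
time: 8.3
tool_pos: [0.4046, -0.3345, 0.0924]
tool_rot: [-3.137, 0.003, -2.929]
contact_force: [-0.4, -0.4, -0.1]
opening: 0.0296
grip_force: 25.0
[ 0.40383151 -0.3336299   0.09053997]
```

View pics/c6.png

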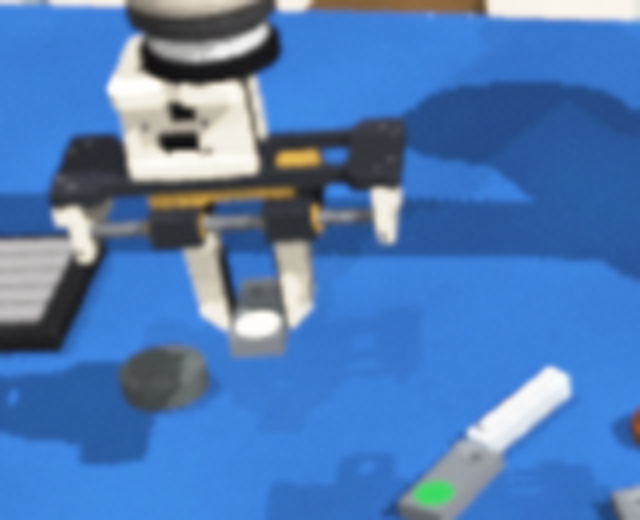

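White is gripped. Now I carry it above the pin.

```bash
python3 -m handwheel '[7,20,20,0,0,7,38,20,0,0,7,38,0,0,0,7,38,0,0,0,7,38,0,0,0,7,38,0,0,0,7,38,0,0,0,7,38,0,0,0]'
python3 -m handwheel '[7,38,0,0,0,7,38,0,0,0,7,38,0,0,0,7,38,0,0,0,7,38,0,0,0,1.7,38,-10,0,0,0,17.7,-20,0,0,0,0,0,0,0]'
python3 - <<'E'
from h import *
print(robot.observe()["tool_pos"],robot.observe()["opening"])
a=eyes.read_camera("top")[0];b=eyes.read_camera("scene")[0]
cv2.imwrite("pics/t7.png",a);cv2.imwrite("pics/s7.png",b)
f=lambda x:cv2.resize(x,(400,400),interpolation=cv2.INTER_CUBIC)
cv2.imwrite("pics/c7.png",np.hstack([f(a[185:285,200:300]),f(b[190:290,350:450])]))
E
```

```text
time: 9.15
tool_pos: [0.4585, -0.0454, 0.128]
tool_rot: [3.14, -0.002, -2.93]
contact_force: [0.2, 0.1, -1.2]
opening: 0.0296
grip_force: 25.0
time: 9.95
tool_pos: [0.4932, 0.2002, 0.0955]
tool_rot: [3.141, -0.007, -2.926]
contact_force: [0.7, -0.7, -1.7]
opening: 0.0294
grip_force: 25.0
[0.49319015 0.20016572 0.09551555] 0.029399587979540676
```

View pics/c7.png

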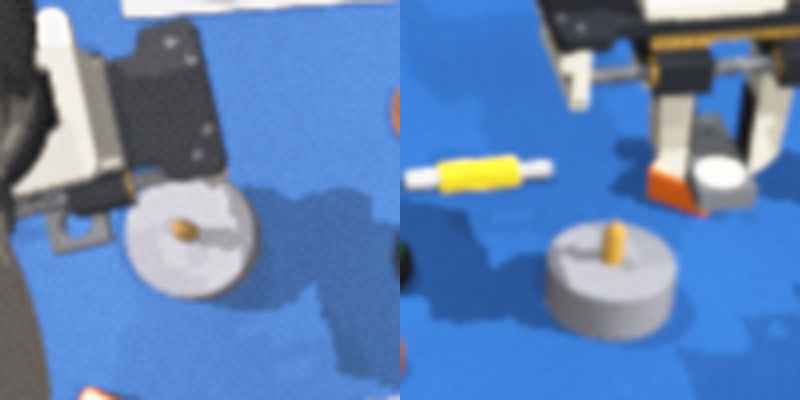

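The top panel shows the hole at (75,225), i.e. pixel (218.7,241.2), and the pin tip at (180,229), i.e. pixel (245,242).

Run:
```python
from h import *
c=eyes.calibration("top");s=eyes.calibration("scene");o=robot.observe()["tool_pos"]*1000
t=o[2]/1000
a=cast(c,218.7,241.2,t+.0168)*1000
print("hole",a,a-o)
H=cv2.cvtColor(cv2.imread("pics/t7.png"),cv2.COLOR_BGR2HSV)
m=(H[...,0]>10)&(H[...,0]<28)&(H[...,1]>70);r=np.zeros(m.shape,bool);r[228:255,232:262]=1
v,u=np.nonzero(m&r);print(sorted(zip(u,v)))
print("tip",cast(c,244,241.5,.056)*1000)
b=cv2.imread("pics/s7.png");H=cv2.cvtColor(b,cv2.COLOR_BGR2HSV);m=(H[...,0]>10)&(H[...,0]<28)&(H[...,1]>70);r=np.zeros(m.shape,bool);r[240:262,395:412]=1
v,u=np.nonzero(m&r);print(u.mean(),v.min(),v.max());print("scene tip",cast(s,u[v<v.min()+2].mean(),v.min()-.3,.056)*1000,"foot",cast(s,u[v>v.max()-2].mean(),v.max()+.3,.03)*1000)
```

```text
hole [468.52976086 196.55947954 114.87525439] [-26.46503875  -1.64170512  16.8       ]
[(np.int64(232), np.int64(228)), (np.int64(232), np.int64(229)), (np.int64(232), np.int64(230)), (np.int64(232), np.int64(231)), (np.int64(232), np.int64(232)), (np.int64(232), np.int64(233)), (np.int64(232), np.int64(234)), (np.int64(243), np.int64(241)), (np.int64(243), np.int64(242)), (np.int64(244), np.int64(240)), (np.int64(244), np.int64(241)), (np.int64(244), np.int64(242)), (np.int64(244), np.int64(243)), (np.int64(245), np.int64(240)), (np.int64(245), np.int64(241)), (np.int64(245), np.int64(242)), (np.int64(245), np.int64(243)), (np.int64(245), np.int64(244)), (np.int64(246), np.int64(240)), (np.int64(246), np.int64(241)), (np.int64(246), np.int64(242)), (np.int64(246), np.int64(243)), (np.int64(246), np.int64(244)), (np.int64(247), np.int64(241)), (np.int64(247), np.int64(242)), (np.int64(247), np.int64(243)), (np.int64(247), np.int64(244)), (np.int64(248), np.int64(242)), (np.int64(248), np.int64(243)), (np.int64(248), np.int64(244))]
tip [473.68738319 157.13408373  56.        ]
402.875 246 255
scene tip [477.61473011 154.33885613  56.        ] foot [478.6592235  154.62105496  30.        ]
```

```bash
python3 -m handwheel '[0,0,0,0,0,0,0,0,0,0,0,0,0,0,0]'
python3 - <<'E'
from h import *
c=eyes.calibration("top")
a=eyes.read_camera("top")[0];o=robot.observe()["tool_pos"]*1000;print(o)
S=cv2.cvtColor(a,cv2.COLOR_BGR2HSV)[...,1].astype(int)
print(S[232:251,209:231])
w=np.clip(S[236:247,213:225]-75,0,60).astype(float);v,u=np.mgrid[236:247,213:225]
uu,vv=(u*w).sum()/w.sum(),(v*w).sum()/w.sum();p=cast(c,uu,vv,o[2]/1000+.0168)*1000;print(uu,vv,p,p-o)
E
```

```text
time: 10.35
tool_pos: [0.4965, 0.1978, 0.1]
tool_rot: [3.142, 0.001, -2.931]
contact_force: [0.6, -0.7, -1.2]
opening: 0.03
grip_force: 2.5
[496.46840791 197.8857568   99.97965763]
[[  8   6   8   5   9   7   7   5   5   7  18  22  21  18  19  25  15  22
   26  22  15  19]
 [  5  10  12   6  11   8  10   6   8  14  15  19  15  15  15  27  25  19
   18  25  17  18]
 [  9   2   7   4  10   6   2   5   6  14  12  26  22  29  22  16  13  22
   16  39  64  67]
 [ 13  14  16  17   5   5  12   8   6  38  23  20  21  20  14   9  18  18
   47 109 121 140]
 [ 64  85  68  26  13   9  12  18  61 103  94  68  64  75  49  22   4  18
   70 133 152 150]
 [128 131 104  43   9  13   9  37 106 136 140 137 134 135  96  34  11  11
   65 142 149 153]
 [154 152 118  49  12   7  13  59 132 152 154 153 149 145 107  38  12   9
   49 125 148 152]
 [153 153 131  61  13   7  11  69 140 150 153 149 148 143  94  28  12   7
   34 109 150 149]
 [155 152 136  71  21   9   8  52 127 147 151 150 148 132  67  19  10  10
   19  94 149 140]
 [155 155 142  92  31  13  11  28  94 133 144 142 130  94  42  10  11   5
   15  7
[... 268 characters left out ...]
17
  128 140 149 132]
 [154 148 152 144  92  34  15  13  25  47  58  72  98 120 134 138 146 149
  148 154 155 133]
 [147 147 149 146 123  91  71  91 102 121 130 135 147 145 152 152 152 149
  149 150 149 140]
 [151 149 149 152 149 140 134 144 148 150 150 149 147 149 150 147 146 150
  149 151 155 148]
 [148 149 147 152 148 150 149 150 148 151 148 149 148 147 145 150 151 148
  149 148 149 157]
 [150 153 151 147 151 149 148 147 149 149 148 151 152 148 145 148 149 150
  147 148 149 155]
 [150 154 148 152 150 153 150 151 151 149 150 148 151 153 148 147 149 149
  150 151 152 151]]
219.86006957866255 240.82296095863936 [468.98796647 193.69891697 116.77965763] [-27.48044145  -4.18683983  16.8       ]
```

The grip slackened just now (2.5 N), so I'm checking the plate.

```bash
python3 -m handwheel '[0,0,0,0,0,0,0,0,0,0,0,0,0,0,0,0,0,0,0,0]' 30
python3 - <<'E'
from h import *
print(robot.observe()["tool_pos"],robot.observe()["grip_force"])
a=eyes.read_camera("top")[0];b=eyes.read_camera("scene")[0]
cv2.imwrite("pics/t8.png",a);cv2.imwrite("pics/s8.png",b)
f=lambda x:cv2.resize(x,(400,400),interpolation=cv2.INTER_CUBIC)
cv2.imwrite("pics/c8.png",np.hstack([f(a[200:280,190:270]),f(b[190:270,380:460])]))
E
```

```text
time: 10.8
tool_pos: [0.4961, 0.1986, 0.0995]
tool_rot: [3.141, 0.0, -2.929]
contact_force: [-0.1, 0.1, -1.6]
opening: 0.0298
grip_force: 30.0
[0.49605395 0.19856733 0.09946871] 29.99982476234436
```

View pics/c8.png

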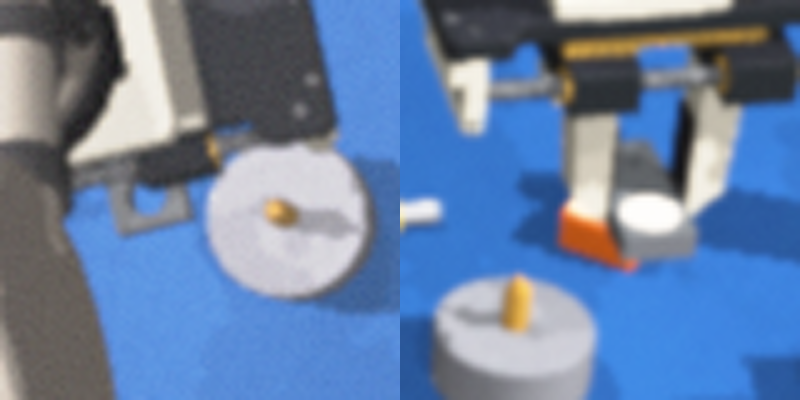

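```bash
cat >> h.py <<'E'
def hold(top,scn,dotname="white"):  # hole px in top by saturation blob near guess, dot centroid in scene
    pass
E
python3 - <<'E'
from h import *
np.set_printoptions(precision=1,suppress=True)
c=eyes.calibration("top");s=eyes.calibration("scene")
a=cv2.imread("pics/t8.png");b=cv2.imread("pics/s8.png");o=robot.observe()["tool_pos"]*1000
S=cv2.cvtColor(a,cv2.COLOR_BGR2HSV)[...,1].astype(float)
w=np.clip(S[236:247,213:226]-75,0,60);v,u=np.mgrid[236:247,213:226];hu,hv=(u*w).sum()/w.sum(),(v*w).sum()/w.sum()
g=b[...].min(-1).astype(float)
r=g[226:240,420:440];w=np.clip(r-190,0,None);v,u=np.mgrid[226:240,420:440];du,dv=(u*w).sum()/w.sum(),(v*w).sum()/w.sum()
print(o,hu,hv,du,dv)
for z in range(-8,5,2):
    zz=(o[2]+16.8+z)/1000
    h=cast(c,hu,hv,zz)*1000;d=cast(s,du,dv,zz+.006)*1000
    q=(d-h)[:2];print(z,h[:2]-o[:2],d[:2]-o[:2],np.hypot(*q),np.degrees(np.arctan2(q[1],q[0])))
E
```

```text
[496.1 198.6  99.4] 220.05577223088923 240.98283931357255 430.0407169727816 231.84443460942686
-8 [-26.3  -3.1] [6.6 5.7] 34.09998139358938 14.886315259855929
-6 [-26.6  -3.6] [9.5 5.3] 37.14356974212795 13.838402270160493
-4 [-26.8  -4.1] [12.3  4.9] 40.19769920706772 12.949464456810054
-2 [-27.1  -4.6] [15.2  4.5] 43.260137264042946 12.18622195165557
0 [-27.3  -5.1] [18.1  4.1] 46.32923630790999 11.523997171118323
2 [-27.6  -5.7] [20.9  3.7] 49.40375495701597 10.944126548888777
4 [-27.8  -6.2] [23.8  3.3] 52.48274075388955 10.432246615475984
```

The plate slipped a few mm in the slack moment. I'll hover just above the pin tip and look through the hole.

```bash
python3 -m handwheel '[2,-15,0,0,0,2,-15,0,0,0,1.5,-8.5,-10,0,0,0,0,-15,0,0,0,0,-10,0,0,0,0,-6,0,0,0,0,0,0,0,0,0,0,0,0]'
python3 - <<'E'
from h import *
print(robot.observe()["tool_pos"])
a=eyes.read_camera("top")[0];b=eyes.read_camera("scene")[0]
cv2.imwrite("pics/t9.png",a);cv2.imwrite("pics/s9.png",b)
f=lambda x:cv2.resize(x,(400,400),interpolation=cv2.INTER_CUBIC)
cv2.imwrite("pics/c9.png",np.hstack([f(a[210:270,210:270]),f(b[215:275,375:435])]))
E
```

```text
time: 11.7
tool_pos: [0.5017, 0.1602, 0.0585]
tool_rot: [3.141, 0.0, -2.929]
contact_force: [-0.1, -0.7, -0.9]
opening: 0.0294
grip_force: 30.0
[0.50171061 0.16015289 0.05851169]
```

View pics/c9.png

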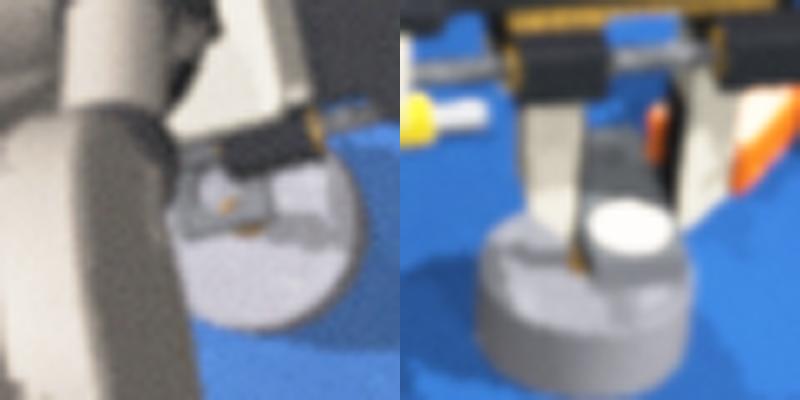

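Run:
```python
from h import *
np.set_printoptions(precision=1,suppress=True)
c=eyes.calibration("top");s=eyes.calibration("scene")
b=cv2.imread("pics/s9.png");a=cv2.imread("pics/t9.png")
g=b.min(-1).astype(float);sl=np.s_[242:257,401:419];w=np.clip(g[sl]-190,0,None);v,u=np.mgrid[sl];du,dv=(u*w).sum()/w.sum(),(v*w).sum()/w.sum();print("dot",du,dv)
for z in(.068,.072,.076,.081):print(z,cast(s,du,dv,z)*1000)
print("pin line scene", cast(s,402.9,251,.045)*1000)
cv2.imwrite("pics/c10.png",cv2.resize(a[230:250,232:256],(768,640),interpolation=cv2.INTER_NEAREST)[:600])
```

```text
dot 409.6893974778141 248.42340028024287
0.068 [502.2 166.5  68. ]
0.072 [507.6 166.   72. ]
0.076 [512.9 165.5  76. ]
0.081 [519.5 164.8  81. ]
pin line scene [482.5 154.3  45. ]
```

View pics/c10.png

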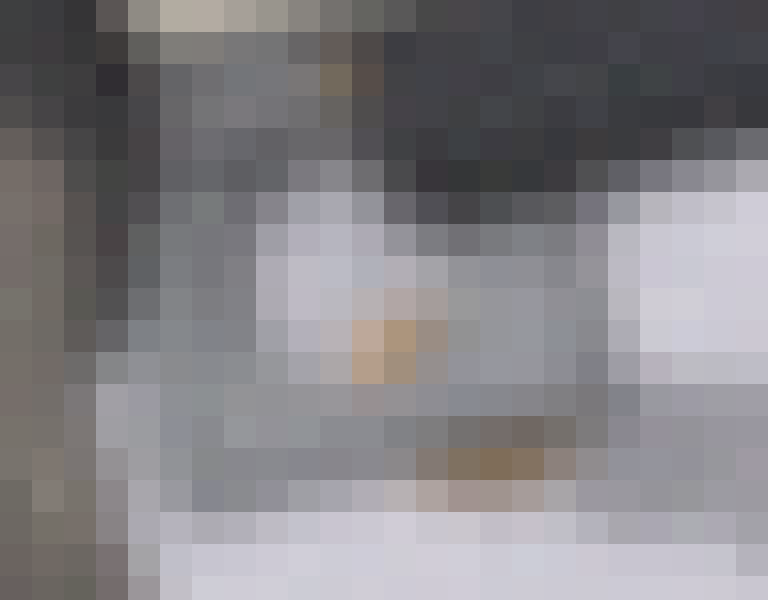

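Looking through the hole in the top view, the pin tip (390,345) sits slightly toward -x of the hole centre, about 2.5 mm. I'll correct that and lower gently.

```bash
python3 -m handwheel '[-2.5,0,0,0,0,0,0,-5,0,0,0,0,-4,0,0,0,0,-4,0,0,0,0,0,0,0]'
python3 -m handwheel '[0,0,-4,0,0,0,0,-3,0,0,0,0,0,0,0]';python3 -m handwheel '[0,0,-4,0,0,0,0,-3,0,0,0,0,0,0,0]'
```

```text
time: 12.3
tool_pos: [0.4986, 0.16, 0.0447]
tool_rot: [3.141, -0.001, -2.929]
contact_force: [-0.8, -0.7, -0.8]
opening: 0.0296
grip_force: 30.0
time: 12.6
tool_pos: [0.4987, 0.16, 0.0379]
tool_rot: [3.141, -0.001, -2.929]
contact_force: [0.2, -0.5, -0.9]
opening: 0.0295
grip_force: 30.0
time: 12.9
tool_pos: [0.4988, 0.16, 0.031]
tool_rot: [3.141, -0.001, -2.929]
contact_force: [-1.0, -1.2, -2.3]
opening: 0.0295
grip_force: 30.0
```

```bash
python3 -m handwheel '[0,0,-3,0,0,0,0,-3,0,0,0,0,0,0,0]';python3 -m handwheel '[0,0,-2,0,0,0,0,0,0,0]';python3 -m handwheel '[0,0,-2,0,0,0,0,0,0,0]'
```

```text
time: 13.2
tool_pos: [0.4988, 0.16, 0.025]
tool_rot: [3.141, -0.001, -2.929]
contact_force: [-1.8, -0.2, -1.6]
opening: 0.0295
grip_force: 30.0
time: 13.4
tool_pos: [0.4988, 0.16, 0.0232]
tool_rot: [3.141, -0.001, -2.929]
contact_force: [-2.3, -0.6, -1.3]
opening: 0.0295
grip_force: 30.0
time: 13.6
tool_pos: [0.4989, 0.16, 0.0212]
tool_rot: [3.141, -0.0, -2.929]
contact_force: [-3.2, -0.4, -1.3]
opening: 0.0291
grip_force: 30.0
```

```bash
python3 -m handwheel '[-1,0,-1,0,0,0,0,-1,0,0,0,0,0,0,0]';python3 -m handwheel '[-0.5,0,-1,0,0,0,0,0,0,0]';python3 -m handwheel '[0,0,-1,0,0,0,0,0,0,0]';python3 -m handwheel '[0,0,-1,0,0,0,0,0,0,0]'
```

```text
time: 13.9
tool_pos: [0.4986, 0.1601, 0.0196]
tool_rot: [3.142, 0.001, -2.929]
contact_force: [0.1, -0.1, -0.1]
opening: 0.0295
grip_force: 30.0
time: 14.1
tool_pos: [0.4986, 0.1602, 0.0195]
tool_rot: [-3.141, 0.003, -2.929]
contact_force: [-0.2, 0.4, 6.4]
opening: 0.0295
grip_force: 30.0
time: 14.3
tool_pos: [0.4987, 0.1602, 0.0194]
tool_rot: [-3.141, 0.003, -2.929]
contact_force: [-3.5, -1.4, 15.8]
opening: 0.0295
grip_force: 30.0
time: 14.5
tool_pos: [0.4987, 0.1602, 0.0193]
tool_rot: [-3.141, 0.003, -2.929]
contact_force: [-6.6, -1.3, 23.8]
opening: 0.0296
grip_force: 30.0
```

White went fully down, so it is good. I release it, lift and measure its rest pose so I can regrip at the balance point.

```bash
python3 -m handwheel '[0,0,3,0,0,0,0,0,0,0.5,0,0,0,0,0.5,0,0,0,0,0.6,0,0,0,0,0.6,0,0,30,0,0.6,0,0,40,0,0.6,0,0,40,0,0.6]'
python3 -m handwheel '[0,-40,0,0,0.7,0,-40,0,0,0.7,0,-40,0,0,0.7,0,-30,0,0,0.7,0,0,0,0,0.7]'
python3 - <<'E'
from h import *
np.set_printoptions(precision=1,suppress=True)
a=eyes.read_camera("top")[0];b=eyes.read_camera("scene")[0]
cv2.imwrite("pics/t11.png",a);cv2.imwrite("pics/s11.png",b)
def dot(I,sl,th):
    g=I.min(-1).astype(float)[sl];w=np.clip(g-th,0,30);v,u=np.mgrid[sl];return (u*w).sum()/w.sum(),(v*w).sum()/w.sum()
c=eyes.calibration("top");s=eyes.calibration("scene")
f=lambda x:cv2.resize(x,(400,400),interpolation=cv2.INTER_CUBIC)
cv2.imwrite("pics/c11.png",np.hstack([f(a[200:260,220:280]),f(b[235:285,375:425])]))
I0=cv2.imread("pics/top0.png");J0=cv2.imread("pics/scene0.png")
u=dot(I0,np.s_[254:269,459:476],215);print(u,cast(c,*u,.012)*1000)
u=dot(J0,np.s_[232:246,194:210],190);print(u,cast(s,*u,.012)*1000)
E
```

```text
time: 15.3
tool_pos: [0.497, 0.16, 0.1301]
tool_rot: [3.141, -0.002, -2.929]
contact_force: [0.9, 0.3, -1.0]
opening: 0.0552
grip_force: 0.0
time: 15.8
tool_pos: [0.4976, 0.0069, 0.1293]
tool_rot: [-3.141, -0.0, -2.933]
contact_force: [-1.2, 0.7, 0.5]
opening: 0.0644
grip_force: 0.0
(np.float64(466.793975561239), np.float64(261.05768684285306)) [ 421.  -328.5   12. ]
(np.float64(201.55346820809248), np.float64(235.98795761078998)) [ 422.1 -329.4   12. ]
```

View pics/c11.png

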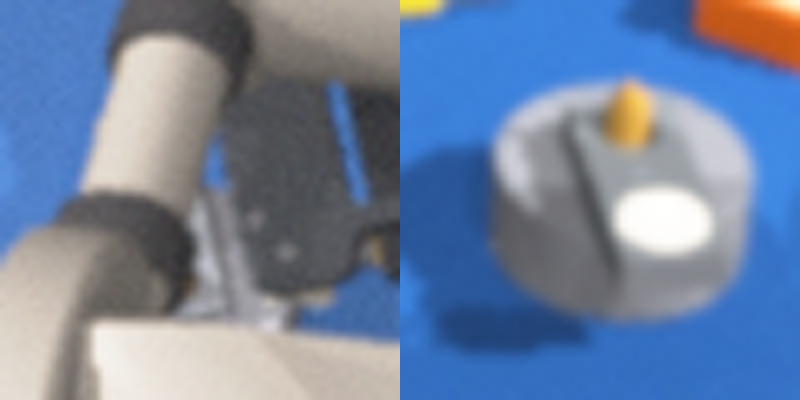

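The scene panel shows the white plate flat on the stand with the pin through its hole and the dot at (664,219). The top view is blocked by the arm. From here on I'll work by numbers and move the arm aside to measure.

```bash
cat >> h.py <<'E'
def dotpx(I,name,u0,v0,r=14):
    sl=np.s_[int(v0)-r:int(v0)+r,int(u0)-r:int(u0)+r];H=cv2.cvtColor(I,cv2.COLOR_BGR2HSV)[sl].astype(float)
    h,s,V=H[...,0],H[...,1],H[...,2]
    m={"white":(s<40)&(V>222),"yellow":(h>20)&(h<36)&(s>90),"green":(h>45)&(h<75)&(s>90),"blue":(h>100)&(h<125)&(s>110),"black":V<75}[name].astype(np.uint8)
    n,l,st,ce=cv2.connectedComponentsWithStats(m)
    if n<2:return None
    i=1+np.argmax(st[1:,4]);return ce[i][0]+sl[1].start,ce[i][1]+sl[0].start,st[i,4]
def dot(name,p,tag=None,r=14):  # p: expected world dot position (m), z known
    for n in("top","scene"):
        I=eyes.read_camera(n)[0];c=eyes.calibration(n)
        if tag:cv2.imwrite(f"pics/{n}{tag}.png",I)
        q=dotpx(I,name,*proj(c,p),r)
        print(n,q and (q[2],[round(float(x),1) for x in q[:2]],(cast(c,q[0],q[1],p[2])*1000).round(1)))
E
python3 -m handwheel '[0,-40,0,0,0.7,0,-40,0,0,0.7,0,-40,0,0,0.7,0,-40,0,0,0.7,0,-40,0,0,0.7,0,0,0,0,0.7]'
python3 - <<'E'
from h import *
np.set_printoptions(precision=1,suppress=True)
dot("white",(.515,.163,.042),"12")
c=eyes.calibration("top")
for n in("top","scene"):
    I=cv2.imread(f"pics/{n}12.png");H=cv2.cvtColor(I,cv2.COLOR_BGR2HSV);c=eyes.calibration(n)
    m=(H[...,0]>10)&(H[...,0]<28)&(H[...,1]>90);u0,v0=map(int,proj(c,(.475,.156,.05)));r=np.zeros(m.shape,bool);r[v0-8:v0+9,u0-8:u0+9]=1
    v,u=np.nonzero(m&r);print(n,"pin z49",len(u),cast(c,u.mean(),v.mean(),.049)*1000,v.min(),v.max())
plates("12")
E
```

```text
time: 16.5
tool_pos: [0.4982, -0.193, 0.1292]
tool_rot: [-3.14, 0.001, -2.932]
contact_force: [-0.5, 1.1, 0.3]
opening: 0.0644
grip_force: 0.0
top (np.int32(109), [241.5, 223.3], array([516. , 165.4,  42. ]))
scene (np.int32(76), [407.7, 262.3], array([517.5, 164. ,  42. ]))
top pin z49 23 [473.7 155.9  49. ] 240 244
scene pin z49 33 [481.9 154.8  49. ] 246 252
top
(304, 182, 375) [613.4  28.3] [ 12. 197.] 90.1
scene
(252, 231, 493) [ 381.7 -213.3] [ 36. 166.] 163.0
(293, 252, 288) [456.2 -98.1] [31. 82.] -155.7
(154, 268, 352) [ 545. -404.] [36. 79.] -174.2
(207, 268, 249) [ 532.1 -283. ] [32. 89.] -150.6
```

```bash
python3 -m handwheel '[1.6,40,0,0,0.7,0,40,0,0,0.7,0,40,0,0,0.7,0,40,0,0,0.7,0,40,0,0,0.7,0,40,0,0,0.7,0,40,0,0,0.7,0,40,0,0,0.7]'
python3 -m handwheel '[0,34,0,0,0.7,0,0,-40,0,0.7,0,0,-35,0,0.7,0,0,0,0,0.7,0,0,0,0,0.7]'
```

```text
time: 17.5
tool_pos: [0.4981, 0.1334, 0.1296]
tool_rot: [3.141, 0.0, -2.927]
contact_force: [0.5, -0.6, 0.4]
opening: 0.0646
grip_force: 0.0
time: 18.0
tool_pos: [0.4986, 0.1651, 0.0549]
tool_rot: [3.141, -0.001, -2.928]
contact_force: [0.4, 0.7, 0.3]
opening: 0.0644
grip_force: 0.0
```

```bash
python3 -m handwheel '[1.2,-4,-10,0,0.6,0,0,-16,0,0.6,0,0,-6,0,0.5,0,0,-4,0,0.5,0,0,0,0,0.5]'
python3 -m handwheel '[0,0,0,0,0,0,0,0,0,0,0,0,0,0,0,0,0,0,0,0,0,0,0,0,0]' 30
python3 -m handwheel '[0,0,10,0,0,0,0,20,0,0,0,0,30,0,0,0,0,30,0,0,0,0,0,0,0]'
```

```text
time: 18.5
tool_pos: [0.5006, 0.1599, 0.0187]
tool_rot: [3.142, 0.0, -2.93]
contact_force: [-0.5, -0.5, -0.3]
opening: 0.0456
grip_force: 0.0
time: 19.0
tool_pos: [0.5007, 0.1602, 0.0189]
tool_rot: [3.142, 0.001, -2.929]
contact_force: [-0.9, -0.6, 4.5]
opening: 0.0296
grip_force: 30.0
time: 19.5
tool_pos: [0.5027, 0.1605, 0.1126]
tool_rot: [-3.141, 0.008, -2.929]
contact_force: [0.5, -0.1, -1.2]
opening: 0.0296
grip_force: 30.0
```

```bash
python3 -m handwheel '[39,-3,0,0,0,39,-3,0,0,0,39,-3,0,0,0,40,-4,0,0,0,0,0,-20,0,0,0,0,-20,0,0,0,0,-15,0,0,0,0,0,0,0]'
python3 -m handwheel '[0,0,0,0,0,0,0,0,0,0,0,0,0,0,0]'
```

```text
time: 20.3
tool_pos: [0.6551, 0.1468, 0.0501]
tool_rot: [3.141, -0.006, -2.929]
contact_force: [-0.2, -0.7, -0.9]
opening: 0.0296
grip_force: 30.0
time: 20.6
tool_pos: [0.658, 0.1472, 0.0548]
tool_rot: [-3.141, 0.002, -2.929]
contact_force: [0.6, 0.5, -0.7]
opening: 0.0295
grip_force: 30.0
```

Check the alignment by measuring the dot (expected about 19.5 mm from the plate's middle) against the dome while held, then lower.

```bash
python3 -m handwheel '[0,0,-10,0,0,0,0,-6,0,0,0,0,-3,0,0,0,0,0,0,0,0,0,0,0,0]'
python3 - <<'E'
from h import *
dot("white",(.674,.151,.057),"13")
E
python3 -m handwheel '[0,0,-1,0,0,0,0,0,0,0]';python3 -m handwheel '[0,0,-1,0,0,0,0,0,0,0]'
```

```text
time: 21.1
tool_pos: [0.6573, 0.147, 0.0342]
tool_rot: [3.141, -0.0, -2.929]
contact_force: [-0.4, 0.3, -0.3]
opening: 0.0292
grip_force: 30.0
top (np.int32(172), [234.7, 151.4], array([675. , 177.2,  57. ]))
scene (np.int32(100), [403.0, 307.5], array([673.3, 149.8,  57. ]))
time: 21.4
tool_pos: [0.6575, 0.1471, 0.0338]
tool_rot: [3.142, 0.001, -2.929]
contact_force: [-1.6, 0.5, 2.1]
opening: 0.0299
grip_force: 30.0
time: 21.6
tool_pos: [0.6576, 0.1471, 0.0337]
tool_rot: [-3.142, 0.001, -2.929]
contact_force: [-2.1, -0.7, 7.2]
opening: 0.0298
grip_force: 30.0
```

```bash
python3 -m handwheel '[0,0,1.5,0,0,0,0,0,0,0.4,0,0,0,0,0.5,0,0,0,0,0.6,0,0,0,0,0.6]'
python3 -m handwheel '[0,0,10,0,0.6,0,0,20,0,0.6,0,0,30,0,0.6,0,0,40,0,0.6,-20,-40,0,0,0.6,-20,-40,0,0,0.6,-20,-40,0,0,0.6,-20,-40,0,0,0.6]'
python3 -m handwheel '[-10,-40,0,0,0.6,-10,-40,0,0,0.6,-5,-40,0,0,0.6,-5,-40,0,0,0.6,0,-40,0,0,0.6,0,-40,0,0,0.6,0,-40,0,0,0.6]'
python3 - <<'E'
from h import *
print(robot.observe()["tool_pos"])
for k in range(3):dot("white",(.675,.151,.057),"14")
for n in("top","scene"):
    D=eyes.read_camera(n)[1];P=cloud(eyes.calibration(n),D)*1000
    m=(abs(P[...,0]-657)<45)&(abs(P[...,1]-147)<25)&(P[...,2]>49)&(P[...,2]<70)
    q=P[m];A=np.c_[q[:,:2]-[657,147],np.ones(len(q))];k,*_=np.linalg.lstsq(A,q[:,2],rcond=None)
    print(n,len(q),"slopes deg",np.degrees(k[:2]),k[2])
plates("14")
E
```

```text
time: 22.1
tool_pos: [0.6573, 0.1471, 0.0337]
tool_rot: [3.141, -0.0, -2.929]
contact_force: [0.1, 0.5, 0.1]
opening: 0.0537
grip_force: 0.0
time: 22.9
tool_pos: [0.5766, -0.0142, 0.1349]
tool_rot: [-3.141, 0.001, -2.929]
contact_force: [0.4, 0.2, 0.5]
opening: 0.0551
grip_force: 0.0
time: 23.6
tool_pos: [0.5473, -0.2947, 0.135]
tool_rot: [-3.141, 0.001, -2.93]
contact_force: [-0.6, 0.3, -1.0]
opening: 0.0553
grip_force: 0.0
[ 0.5472885  -0.29472887  0.13500027]
top (np.int32(103), [246.0, 152.1], array([672.6, 152. ,  57. ]))
scene (np.int32(119), [403.4, 307.5], array([673.4, 150.7,  57. ]))
top (np.int32(105), [246.0, 152.0], array([672.7, 152. ,  57. ]))
scene (np.int32(119), [403.4, 307.5], array([673.4, 150.7,  57. ]))
top (np.int32(104), [246.0, 152.0], array([672.7, 151.9,  57. ]))
scene (np.int32(119), [403.4, 307.5], array([673.4, 150.7,  57. ]))
top 411 slopes deg [ 0.41428517 -0.49130681] 56.83577852693603
scene 454 slopes deg [-0.33496595 -0.39825434] 55.43881157514105
top
(304, 182, 375) [613.4  28.3] [ 12. 197.] 90.1
(362, 249, 458) [455.  -97.7] [32. 72.] -153.8
scene
(169, 212, 336) [ 313.2 -453.7] [ 44. 113.] -149.5
(252, 231, 495) [ 381.5 -213.3] [ 36. 167.] 163.1
(293, 252, 288) [456.2 -98.1] [31. 82.] -155.7
(154, 268, 350) [ 545.1 -404. ] [35. 79.] -173.8
(207, 268, 249) [ 532.1 -283. ] [32. 89.] -150.6
```

White is level and steady. Next is yellow.

```bash
python3 -m handwheel '[-1.6,-36,0,-0.05,0.6,0,-36,0,-0.05,0.6,0,-37,0,-0.052,0.6,0,0,-40,0,0.6,0,0,-40,0,0.6,0,0,-30,0,0.6,0,0,0,0,0.6,0,0,0,0,0.6]'
```

```text
time: 24.9
tool_pos: [0.5463, -0.4016, 0.0245]
tool_rot: [3.142, 0.0, -3.081]
contact_force: [-0.1, -0.2, 0.4]
opening: 0.055
grip_force: 0.0
```

Run:
```python
from h import *
dot("yellow",(.563,-.4025,.012),"15",10)
```

```text
top None
scene (np.int32(72), [150.9, 271.0], array([ 562.6, -402.1,   12. ]))
```

```bash
python3 -m handwheel '[-0.6,-2,-16,0,0.6,0,0,-12,0,0.6,0,0,-5,0,0.6,0,0,-3,0,0.6,0,0,0,0,0.6]'
python3 -m handwheel '[0,0,0,0,0,0,0,0,0,0,0,0,0,0,0,0,0,0,0,0,0,0,0,0,0,0,0,0,0,0]' 30
python3 -m handwheel '[0,0,10,0,0,0,0,20,0,0,0,0,40,0,0,0,0,40,0,0,0,0,20,0,0,0,0,0,0,0]'
```

```text
time: 25.5
tool_pos: [0.5449, -0.4038, -0.0127]
tool_rot: [3.141, -0.001, -3.081]
contact_force: [-0.9, -0.5, 0.3]
opening: 0.0554
grip_force: 0.0
time: 26.1
tool_pos: [0.5453, -0.404, -0.0117]
tool_rot: [-3.141, 0.0, -3.081]
contact_force: [0.2, 0.3, 1.6]
opening: 0.0295
grip_force: 30.0
time: 26.7
tool_pos: [0.5468, -0.4054, 0.1227]
tool_rot: [-3.136, 0.005, -3.081]
contact_force: [0.6, 0.4, -0.1]
opening: 0.0292
grip_force: 30.0
```

```bash
python3 -m handwheel '[-3,30,0,0,0,-3,38,0,0,0,-3,38,0,0,0,-3,38,0,0,0,-3,38,0,0,0,-3,38,0,0,0,-3,38,0,0,0,-3,38,0,0,0]'
python3 -m handwheel '[-3,38,0,0,0,-3,38,0,0,0,-3,38,0,0,0,-3,38,0,0,0,-3,38,0,0,0,-3,38,0,0,0,-3,37,0,0,0,0,0,0,0,0]'
python3 -m handwheel '[0,0,-10,0,0,0,0,-10,0,0,0,0,-10,0,0,0,0,-10,0,0,0,0,0,0,0,0,0,0,0,0]'
```

```text
time: 27.5
tool_pos: [0.5199, -0.1062, 0.1167]
tool_rot: [3.141, -0.002, -3.082]
contact_force: [-0.1, 0.7, -0.8]
opening: 0.0299
grip_force: 30.0
time: 28.3
tool_pos: [0.4985, 0.1607, 0.1167]
tool_rot: [3.141, -0.002, -3.077]
contact_force: [1.0, -0.7, -1.6]
opening: 0.0294
grip_force: 30.0
time: 28.9
tool_pos: [0.5002, 0.1566, 0.0776]
tool_rot: [3.142, -0.001, -3.082]
contact_force: [0.5, -0.3, 0.2]
opening: 0.0296
grip_force: 30.0
```

```bash
python3 -m handwheel '[0,0,-15,0,0,0,0,-13,0,0,0,0,-5,0,0,0,0,0,0,0]';python3 -m handwheel '[0,0,-4,0,0,0,0,-4,0,0,0,0,0,0,0]';python3 -m handwheel '[0,0,-4,0,0,0,0,-4,0,0,0,0,0,0,0]'
```

```text
time: 29.3
tool_pos: [0.5, 0.157, 0.0447]
tool_rot: [3.142, -0.001, -3.081]
contact_force: [0.5, -0.2, -0.6]
opening: 0.0294
grip_force: 30.0
time: 29.6
tool_pos: [0.5, 0.157, 0.0368]
tool_rot: [3.142, -0.0, -3.081]
contact_force: [0.1, 0.5, -0.9]
opening: 0.0299
grip_force: 30.0
time: 29.9
tool_pos: [0.4997, 0.157, 0.0283]
tool_rot: [3.142, -0.001, -3.081]
contact_force: [0.8, 0.6, -0.5]
opening: 0.0298
grip_force: 30.0
```

Going down freely. Continue to the seat at TCP ≈ 18.3.

```bash
python3 -m handwheel '[0,0,-4,0,0,0,0,-3,0,0,0,0,0,0,0]';python3 -m handwheel '[0,0,-2,0,0,0,0,0,0,0]';python3 -m handwheel '[0,0,-1.5,0,0,0,0,0,0,0]'
```

```text
time: 30.2
tool_pos: [0.4998, 0.157, 0.0214]
tool_rot: [3.142, -0.001, -3.081]
contact_force: [0.8, -0.2, -1.6]
opening: 0.0297
grip_force: 30.0
time: 30.4
tool_pos: [0.5001, 0.157, 0.0198]
tool_rot: [3.142, -0.0, -3.081]
contact_force: [0.1, -0.6, -0.1]
opening: 0.0293
grip_force: 30.0
time: 30.6
tool_pos: [0.5001, 0.1571, 0.0183]
tool_rot: [3.142, -0.0, -3.081]
contact_force: [0.6, -0.4, -0.9]
opening: 0.0293
grip_force: 30.0
```

```bash
python3 -m handwheel '[0,0,-1,0,0,0,0,0,0,0]';python3 -m handwheel '[0,0,-0.7,0,0,0,0,0,0,0]'; python3 -m handwheel '[0,0,-0.7,0,0,0,0,0,0,0,0,0,0,0,0,0,0,0,0,0,0,0,0,0,0,0,0,0,0,0]'
```

```text
time: 30.8
tool_pos: [0.5002, 0.1571, 0.0182]
tool_rot: [3.142, 0.0, -3.081]
contact_force: [-2.8, -0.4, 5.7]
opening: 0.0295
grip_force: 30.0
time: 31.0
tool_pos: [0.5002, 0.1571, 0.0182]
tool_rot: [3.142, 0.001, -3.081]
contact_force: [-4.4, -1.2, 13.1]
opening: 0.0295
grip_force: 30.0
time: 31.6
tool_pos: [0.5003, 0.1571, 0.0181]
tool_rot: [3.141, 0.001, -3.081]
contact_force: [-6.9, -1.7, 19.0]
opening: 0.0298
grip_force: 30.0
```

```bash
python3 -m handwheel '[0,0,2,0,0,0,0,10,0,0,0,0,25,0,0,0,0,30,0,0,0,0,30,0,0,20,-17,0,0,0,28,-23,0,0,0,28,-23,0,0,0]'
python3 -m handwheel '[28,-23,0,0,0,28,-23,0,0,0,29.5,-26,0,0,0,0,0,-20,0,0,0,0,-20,0,0,0,0,-15,0,0,0,0,0,0,0,0,0,0,0,0]'
```

```text
time: 32.4
tool_pos: [0.5771, 0.0936, 0.114]
tool_rot: [3.141, 0.001, -3.08]
contact_force: [0.6, -0.0, -0.5]
opening: 0.0297
grip_force: 30.0
time: 33.2
tool_pos: [0.6617, 0.0223, 0.0584]
tool_rot: [3.142, 0.0, -3.081]
contact_force: [1.0, 0.2, 0.7]
opening: 0.0295
grip_force: 30.0
```

Contact is expected at TCP ≈ 33.3.

```bash
python3 -m handwheel '[0,0,-12,0,0,0,0,-7,0,0,0,0,-3,0,0,0,0,-2,0,0,0,0,0,0,0]';python3 -m handwheel '[0,0,-1,0,0,0,0,0,0,0]';python3 -m handwheel '[0,0,-0.7,0,0,0,0,0,0,0]'
```

```text
time: 33.7
tool_pos: [0.6616, 0.0221, 0.0338]
tool_rot: [3.141, -0.0, -3.081]
contact_force: [0.1, -0.3, -1.2]
opening: 0.0294
grip_force: 30.0
time: 33.9
tool_pos: [0.6619, 0.022, 0.0333]
tool_rot: [3.142, 0.001, -3.081]
contact_force: [0.8, 0.2, -0.6]
opening: 0.0297
grip_force: 30.0
time: 34.1
tool_pos: [0.662, 0.022, 0.0331]
tool_rot: [-3.142, 0.001, -3.081]
contact_force: [-1.2, -0.2, 3.4]
opening: 0.0293
grip_force: 30.0
```

Contact. Release, retreat and check.

```bash
cat >> h.py <<'E'
def tilt(x,y):
    for n in("top","scene"):
        D=eyes.read_camera(n)[1];P=cloud(eyes.calibration(n),D)*1000
        m=(abs(P[...,0]-x)<45)&(abs(P[...,1]-y)<25)&(P[...,2]>49)&(P[...,2]<70)
        q=P[m];A=np.c_[q[:,:2]-[x,y],np.ones(len(q))];k,*_=np.linalg.lstsq(A,q[:,2],rcond=None)
        print(n,len(q),"slopes deg",np.degrees(k[:2]).round(1),k[2].round(1))
E
python3 -m handwheel '[0,0,0.7,0,0,0,0,0,0,0.4,0,0,0,0,0.5,0,0,0,0,0.6,0,0,0,0,0.6]'
python3 -m handwheel '[0,0,10,0,0.6,0,0,20,0,0.6,0,0,30,0,0.6,0,0,40,0,0.6,-20,-35,0,0,0.6,-20,-40,0,0,0.6,-20,-40,0,0,0.6,-20,-40,0,0,0.6]'
python3 -m handwheel '[-20,-40,0,-0.05,0.6,-20,-40,0,-0.05,0.6,-20,-40,0,-0.05,0.6,-20,-40,0,-0.05,0.6,-20,-40,0,-0.05,0.6,-20,0,0,-0.05,0.6,-20,0,0,-0.05,0.6]'
python3 - <<'E'
from h import *
o=robot.observe();print(o["tool_pos"],o["tool_rot"][2])
for k in range(2):dot("yellow",(.681,.0235,.057),"16")
tilt(660,22);tilt(657,147)
dot("green",(.441,-.2327,.012),None,10)
plates("17")
E
```

```text
time: 34.6
tool_pos: [0.6616, 0.0221, 0.0329]
tool_rot: [3.141, -0.0, -3.081]
contact_force: [-0.0, 0.2, -0.2]
opening: 0.0535
grip_force: 0.0
time: 35.4
tool_pos: [0.581, -0.1342, 0.1341]
tool_rot: [-3.141, 0.001, -3.081]
contact_force: [0.5, -0.4, 0.0]
opening: 0.055
grip_force: 0.0
time: 36.1
tool_pos: [0.4406, -0.3344, 0.1336]
tool_rot: [-3.141, 0.001, 2.848]
contact_force: [0.0, -0.3, 0.2]
opening: 0.0552
grip_force: 0.0
[ 0.44059177 -0.33438189  0.13360156] 2.847525725602933
top (np.int32(79), [303.4, 147.6], array([678.2,  24.8,  57. ]))
scene (np.int32(97), [336.1, 305.2], array([679.2,  24. ,  57. ]))
top (np.int32(81), [303.3, 147.6], array([678.3,  24.8,  57. ]))
scene (np.int32(96), [336.1, 305.2], array([679.1,  24. ,  57. ]))
top 404 slopes deg [ 0.8 -1.6] 56.7
scene 414 slopes deg [-0.5 -3. ] 55.6
top 415 slopes deg [ 1.1 -1.1] 57.1
scene 449 slopes deg [-0.6  0.2] 55.5
top (np.int32(81), [422.5, 253.6], array([ 440.4, -232.2,   12. ]))
scene (np.int32(49), [237.9, 242.8], array([ 441.7, -233.1,   12. ]))
top
(304, 182, 371) [613.5  29. ] [ 12. 197.] 90.1
(362, 249, 458) [455.  -97.7] [32. 72.] -153.8
scene
(252, 231, 491) [ 381.3 -213.1] [ 36. 167.] 163.1
(293, 252, 297) [456.9 -98. ] [32. 82.] -156.4
(207, 268, 252) [ 531.7 -283.2] [33. 90.] -150.7
```

```bash
python3 -m handwheel '[-5.9,36,0,-0.025,0.6,-5.5,36,0,0,0.6,-5.5,35.5,0,0,0.6,0,0,-40,0,0.6,0,0,-40,0,0.6,0,0,-28,0,0.6,0,0,0,0,0.6,0,0,0,0,0.6]'
python3 - <<'E'
from h import *
np.set_printoptions(precision=1,suppress=True)
I=cv2.imread("pics/top17.png");c=eyes.calibration("top")
V=255-I.max(-1).astype(float);sl=np.s_[266:277,412:424];w=np.clip(V[sl]-110,0,None);print(V[sl]);v,u=np.mgrid[sl];p=(u*w).sum()/w.sum(),(v*w).sum()/w.sum()
h=cast(c,*p,.010)*1000;d=cast(c,422.5,253.6,.012)*1000;q=d-h;print(p,h,np.hypot(*q[:2]),np.degrees(np.arctan2(q[1],q[0])))
E
```

```text
time: 37.5
tool_pos: [0.425, -0.2256, 0.0254]
tool_rot: [3.141, -0.0, 2.827]
contact_force: [-0.3, 0.1, 0.5]
opening: 0.0555
grip_force: 0.0
[[ 69.  55.  49.  49.  51.  50.  48.  47.  50.  50.  50.  49.]
 [ 63.  51.  53.  48.  49.  49.  51.  51.  46.  49.  51.  50.]
 [ 60.  48.  50.  52.  61.  58.  56.  51.  48.  46.  50.  50.]
 [ 57.  47.  52.  58.  84.  89.  81.  65.  55.  49.  49.  49.]
 [ 54.  49.  53.  81. 106. 125. 124.  99.  65.  49.  48.  48.]
 [ 54.  48.  55.  86. 112. 127. 134. 114.  68.  50.  49.  48.]
 [ 53.  49.  56.  88. 115. 126. 127. 109.  69.  53.  49.  55.]
 [ 52.  48.  54.  70.  95. 107. 108.  87.  59.  48.  48.  53.]
 [ 50.  49.  50.  55.  63.  73.  71.  62.  52.  52.  48.  58.]
 [ 62.  55.  54.  46.  54.  53.  56.  52.  47.  48.  51.  56.]
 [ 70.  68.  64.  59.  57.  53.  51.  51.  52.  47.  51.  65.]]
(np.float64(417.49122807017545), np.float64(271.07894736842104)) [ 402.  -219.3   10. ] 40.36430312341793 -18.43027906251478
```

```bash
python3 -m handwheel '[-1.2,-1,-16,-0.008,0.6,0,0,-12,0,0.6,0,0,-6,0,0.6,0,0,-3,0,0.6,0,0,0,0,0.6]'
python3 -m handwheel '[0,0,0,0,0,0,0,0,0,0,0,0,0,0,0,0,0,0,0,0,0,0,0,0,0,0,0,0,0,0]' 30
python3 -m handwheel '[0,0,10,0,0,0,0,20,0,0,0,0,40,0,0,0,0,40,0,0,0,0,20,0,0,0,0,0,0,0,0,0,0,0,0]'
```

```text
time: 38.0
tool_pos: [0.4237, -0.2265, -0.0118]
tool_rot: [3.142, 0.0, 2.819]
contact_force: [-0.9, 0.6, -0.2]
opening: 0.0548
grip_force: 0.0
time: 38.6
tool_pos: [0.4237, -0.2266, -0.0117]
tool_rot: [-3.142, 0.0, 2.819]
contact_force: [-0.6, -0.7, 2.9]
opening: 0.0296
grip_force: 30.0
time: 39.3
tool_pos: [0.4233, -0.2262, 0.1181]
tool_rot: [3.142, 0.0, 2.819]
contact_force: [0.1, -0.7, -0.7]
opening: 0.0294
grip_force: 30.0
```

```bash
python3 -m handwheel '[7.5,37.4,0,0,0,7.5,37.4,0,0,0,7.5,37.4,0,0,0,7.5,37.4,0,0,0,7.5,37.4,0,0,0,7.5,37.4,0,0,0,7.5,37.4,0,0,0,7.5,37.4,0,0,0]'
python3 -m handwheel '[7.5,37.4,0,0,0,7,37.8,0,0,0,0,0,-20,0,0,0,0,-20,0,0,0,0,-18,0,0,0,0,-10,0,0,0,0,0,0,0,0,0,0,0,0]'
```

```text
time: 40.1
tool_pos: [0.4824, 0.0743, 0.1163]
tool_rot: [-3.14, -0.003, 2.819]
contact_force: [1.3, -1.5, -1.2]
opening: 0.0294
grip_force: 30.0
time: 40.9
tool_pos: [0.498, 0.1478, 0.0498]
tool_rot: [-3.141, -0.001, 2.819]
contact_force: [-0.1, 0.1, -0.3]
opening: 0.0294
grip_force: 30.0
```

```bash
python3 -m handwheel '[0,0,-3,0,0,0,0,-2,0,0,0,0,0,0,0]';python3 -m handwheel '[0,0,-2,0,0,0,0,0,0,0]';python3 -m handwheel '[0,0,-1.5,0,0,0,0,0,0,0]';python3 -m handwheel '[0,0,-1.5,0,0,0,0,0,0,0]'
```

```text
time: 41.2
tool_pos: [0.4981, 0.1479, 0.0452]
tool_rot: [3.141, 0.0, 2.819]
contact_force: [0.2, -0.1, 0.3]
opening: 0.0295
grip_force: 30.0
time: 41.4
tool_pos: [0.498, 0.148, 0.043]
tool_rot: [3.142, 0.0, 2.819]
contact_force: [0.5, -0.3, -0.5]
opening: 0.0298
grip_force: 30.0
time: 41.6
tool_pos: [0.4978, 0.1479, 0.0415]
tool_rot: [-3.141, -0.0, 2.819]
contact_force: [-0.5, 0.0, -0.0]
opening: 0.0296
grip_force: 30.0
time: 41.8
tool_pos: [0.4976, 0.1477, 0.0401]
tool_rot: [-3.141, -0.001, 2.819]
contact_force: [-3.0, -2.3, 3.4]
opening: 0.0299
grip_force: 30.0
```

```bash
python3 -m handwheel '[-0.6,-0.4,-0.5,0,0,0,0,0,0,0]';python3 -m handwheel '[-0.3,-0.2,-0.7,0,0,0,0,0,0,0]';python3 -m handwheel '[0,0,-0.7,0,0,0,0,0,0,0,0,0,0,0,0,0,0,0,0,0,0,0,0,0,0]'
```

```text
time: 42.0
tool_pos: [0.4973, 0.1475, 0.0396]
tool_rot: [-3.141, -0.0, 2.819]
contact_force: [-2.8, -1.5, 3.5]
opening: 0.0295
grip_force: 30.0
time: 42.2
tool_pos: [0.497, 0.1473, 0.0389]
tool_rot: [-3.142, -0.0, 2.819]
contact_force: [-2.1, -1.9, 4.8]
opening: 0.0295
grip_force: 30.0
time: 42.7
tool_pos: [0.4971, 0.1473, 0.0384]
tool_rot: [-3.141, -0.0, 2.819]
contact_force: [-3.6, -1.7, 7.3]
opening: 0.0296
grip_force: 30.0
```

```bash
python3 -m handwheel '[-0.4,-0.3,-0.7,0,0,0,0,0,0,0]';python3 -m handwheel '[-0.3,-0.2,-0.7,0,0,0,0,0,0,0,0,0,0,0,0,0,0,0,0,0,0,0,0,0,0]'
```

```text
time: 42.9
tool_pos: [0.4968, 0.147, 0.0378]
tool_rot: [3.141, 0.0, 2.819]
contact_force: [-2.9, -2.8, 6.8]
opening: 0.0294
grip_force: 30.0
time: 43.4
tool_pos: [0.4968, 0.147, 0.0372]
tool_rot: [3.141, 0.001, 2.819]
contact_force: [-1.9, -2.3, 7.4]
opening: 0.0297
grip_force: 30.0
```

```bash
cat >> h.py <<'E'
def held(name,yaw,k=6):  # fit plane to dot pixels in scene depth: slope along plate axis/cross
    c=eyes.calibration("scene");A=[];o=robot.observe()["tool_pos"];a=np.array([np.cos(yaw),np.sin(yaw)])
    for i in range(k):
        I,D=eyes.read_camera("scene")
        if not A: p=np.r_[o[:2]+a*.0185,o[2]+.023];q=dotpx(I,name,*proj(c,p));print(q,[float(x) for x in proj(c,p)])
        H=cv2.cvtColor(I,cv2.COLOR_BGR2HSV);P=cloud(c,D)*1000
        d=(P[...,:2]-o[:2]*1000);s=d@a;t=d@[-a[1],a[0]]
        m=(s>11)&(s<34)&(abs(t)<13)&(abs(P[...,2]-p[2]*1000)<9)
        A.append(np.c_[s[m],t[m],np.ones(m.sum()),P[m][:,2]])
    A=np.vstack(A);x,*_=np.linalg.lstsq(A[:,:3],A[:,3],rcond=None);print(len(A),"deg along,cross",np.degrees(x[:2]).round(1),"z at tcp",x[2].round(1),"tcp",(o*1000).round(1))
E
python3 - <<'E'
from h import *
held("green",np.radians(-18.4))
E
```

```text
(np.float64(397.95588235294116), np.float64(254.19117647058823), np.int32(68)) [397.53029903738826, 254.10607194945425]
628 deg along,cross [-11.   -0.3] z at tcp 63.3 tcp [496.8 147.   37.2]
```

```bash
sed -i 's/(s>11)&(s<34)/(s>9)\&(s<29)/' h.py
python3 - <<'E'
from h import *
held("green",np.radians(-18.4),8)
# colour-based: dot ellipse aspect vs expected for a level disc
c=eyes.calibration("scene");I=eyes.read_camera("scene")[0];H=cv2.cvtColor(cv2.resize(I[240:270,380:416],None,fx=8,fy=8,interpolation=cv2.INTER_CUBIC),cv2.COLOR_BGR2HSV)
m=((H[...,0]>45)&(H[...,0]<80)&(H[...,1]>100)).astype(np.uint8);cs,_=cv2.findContours(m,0,1);k=max(cs,key=cv2.contourArea);e=cv2.fitEllipse(k);print(e[1][0]/8,e[1][1]/8,e[1][0]/e[1][1])
J=cv2.imread("pics/scene0.png");H=cv2.cvtColor(cv2.resize(J[230:255,225:252],None,fx=8,fy=8,interpolation=cv2.INTER_CUBIC),cv2.COLOR_BGR2HSV)
m=((H[...,0]>45)&(H[...,0]<80)&(H[...,1]>100)).astype(np.uint8);cs,_=cv2.findContours(m,0,1);k=max(cs,key=cv2.contourArea);e=cv2.fitEllipse(k);print("table",e[1][0]/8,e[1][1]/8,e[1][0]/e[1][1])
M=np.array(c["world_to_cam"]);o=-M[:3,:3].T@M[:3,3]
for p in((.515,.141,.06),(.441,-.2327,.012)):
    d=o-p;print("level ratio",d[2]/np.linalg.norm(d))
E
```

```text
(np.float64(397.95588235294116), np.float64(254.19117647058823), np.int32(68)) [397.52288444575834, 254.111748716576]
585 deg along,cross [-2.5  0.6] z at tcp 60.4 tcp [496.8 146.9  37.2]
7.247950077056885 11.228538513183594 0.6454936293398253
table 5.78560733795166 9.903773307800293 0.5841821251497011
level ratio 0.6114181405886181
level ratio 0.5856099347175162
```

Green sticks, but it has pitched about 2.5° in the grip from pressing. I'll set it flat on a bare patch of bench, regrip firmly and repeat with a light touch.

```bash
python3 -m handwheel '[0,0,10,0,0,0,0,30,0,0,0,0,30,0,0,2,-35,0,0,0,3,-40,0,0,0,3,-40,0,0,0,3,-40,0,0,0,2,-37,0,0,0]'
python3 -m handwheel '[0,0,-30,0,0,0,0,-35,0,0,0,0,-30,0,0,0,0,-12,0,0,0,0,-5,0,0,0,0,0,0,0,0,0,0,0,0]'
```

```text
time: 44.95
tool_pos: [0.5101, -0.0468, 0.1072]
tool_rot: [3.141, 0.002, 2.819]
contact_force: [0.4, 0.5, -0.3]
opening: 0.0296
grip_force: 30.0
time: 45.65
tool_pos: [0.5106, -0.0452, -0.004]
tool_rot: [3.141, 0.002, 2.819]
contact_force: [-0.0, 0.6, -0.7]
opening: 0.0299
grip_force: 30.0
```

```bash
python3 -m handwheel '[0,0,-3,0,0,0,0,-2.5,0,0,0,0,0,0,0]'
python3 -m handwheel '[0,0,0,0,0.45,0,0,0,0,0.45,0,0,0,0,0.45,0,0,-2.5,0,0.45,0,0,0,0,0.45]'
python3 -m handwheel '[0,0,0,0,0,0,0,0,0,0,0,0,0,0,0,0,0,0,0,0,0,0,0,0,0]' 60
python3 -m handwheel '[0,0,10,0,0,0,0,30,0,0,0,0,40,0,0,0,0,40,0,0,0,0,0,0,0]'
```

```text
time: 45.95
tool_pos: [0.5095, -0.0451, -0.0107]
tool_rot: [3.141, 0.0, 2.819]
contact_force: [-0.7, -0.7, -0.8]
opening: 0.0294
grip_force: 30.0
time: 46.45
tool_pos: [0.5093, -0.0451, -0.0135]
tool_rot: [3.142, -0.0, 2.819]
contact_force: [-0.6, 0.2, -0.8]
opening: 0.0417
grip_force: 0.0
time: 46.95
tool_pos: [0.5094, -0.0451, -0.0133]
tool_rot: [3.142, -0.0, 2.819]
contact_force: [-0.4, -0.2, -1.0]
opening: 0.0292
grip_force: 60.0
time: 47.45
tool_pos: [0.5128, -0.0459, 0.1126]
tool_rot: [3.141, 0.011, 2.819]
contact_force: [-0.1, -0.0, -0.7]
opening: 0.0294
grip_force: 60.0
```

```bash
python3 -m handwheel '[-3,38,0,0,0,-3,38,0,0,0,-3,38,0,0,0,-3,38,0,0,0,-1.2,39.5,0,0,0,0,0,-25,0,0,0,0,-20,0,0,0,0,0,0,0]'
python3 -m handwheel '[0,0,-15,0,0,0,0,-4,0,0,0,0,0,0,0,0,0,0,0,0]'
python3 -m handwheel '[0,0,-3,0,0,0,0,0,0,0]';python3 -m handwheel '[0,0,-1,0,0,0,0,0,0,0]';python3 -m handwheel '[0,0,-1,0,0,0,0,0,0,0]'
```

```text
time: 48.25
tool_pos: [0.4939, 0.1464, 0.0594]
tool_rot: [-3.139, -0.005, 2.82]
contact_force: [-0.2, -0.1, -1.3]
opening: 0.029
grip_force: 60.0
time: 48.65
tool_pos: [0.4967, 0.1462, 0.0435]
tool_rot: [3.141, 0.001, 2.818]
contact_force: [0.1, -1.2, -0.5]
opening: 0.0294
grip_force: 60.0
time: 48.85
tool_pos: [0.4963, 0.1463, 0.0399]
tool_rot: [3.141, 0.0, 2.819]
contact_force: [-0.2, 0.8, -0.5]
opening: 0.029
grip_force: 60.0
time: 49.05
tool_pos: [0.4962, 0.1464, 0.0388]
tool_rot: [3.142, 0.0, 2.819]
contact_force: [1.3, 0.4, -0.1]
opening: 0.0293
grip_force: 60.0
time: 49.25
tool_pos: [0.4963, 0.1464, 0.0377]
tool_rot: [3.141, -0.0, 2.819]
contact_force: [-0.1, 0.1, -0.3]
opening: 0.0293
grip_force: 60.0
```

```bash
python3 -m handwheel '[0,0,-0.6,0,0,0,0,0,0,0]';python3 -m handwheel '[0,0,-0.6,0,0,0,0,0,0,0]';python3 -m handwheel '[0,0,-0.3,0,0,0,0,0,0,0,0,0,0,0,0,0,0,0,0,0,0,0,0,0,0,0,0,0,0,0]'
```

```text
time: 49.45
tool_pos: [0.4963, 0.1465, 0.0372]
tool_rot: [3.141, 0.0, 2.819]
contact_force: [-0.4, 0.4, 0.5]
opening: 0.0292
grip_force: 60.0
time: 49.65
tool_pos: [0.4963, 0.1465, 0.0367]
tool_rot: [3.141, 0.0, 2.819]
contact_force: [-0.7, 2.2, 2.6]
opening: 0.0291
grip_force: 60.0
time: 50.25
tool_pos: [0.4963, 0.1465, 0.0364]
tool_rot: [3.141, 0.0, 2.819]
contact_force: [-1.1, 2.0, 5.1]
opening: 0.0293
grip_force: 60.0
```

Green sticks, level, at the expected height. It goes to the red tray.

```bash
python3 -m handwheel '[0,0,10,0,0,0,0,25,0,0,0,0,25,0,0,10,28,0,0,0,13.8,36,0,0,0,13.8,36,0,0,0,13.8,36,0,0,0,13.8,36,0,0,0]'
python3 -m handwheel '[13.5,36.5,0,0,0,0,0,-20,0,0,0,0,-30,0,0,0,0,-30,0,0,0,0,-12,0,0,0,0,0,0,0,0,0,0,0,0]'
python3 - <<'E'
from h import *
D=eyes.read_camera("top")[1];P=cloud(eyes.calibration("top"),D)*1000
m=(P[...,2]>30)&(P[...,1]>455)&(P[...,0]>560);print(P[m].min(0),np.percentile(P[m],[1,99],axis=0))
E
```

```text
time: 51.05
tool_pos: [0.5618, 0.3194, 0.0964]
tool_rot: [-3.141, 0.0, 2.819]
contact_force: [0.6, -0.9, -0.6]
opening: 0.0292
grip_force: 60.0
time: 51.75
tool_pos: [0.5758, 0.355, 0.0054]
tool_rot: [3.141, 0.001, 2.819]
contact_force: [0.3, 1.1, -0.9]
opening: 0.0291
grip_force: 60.0
[560.03202088 545.94879831  30.00554944] [[560.44817107 619.61397768  30.11323739]
 [659.15598734 697.10162287  83.35848954]]
```

```bash
python3 -m handwheel '[0,0,-6,0,0,0,0,-3,0,0,0,0,0,0,0]';python3 -m handwheel '[0,0,-2.5,0,0,0,0,0,0,0]';python3 -m handwheel '[0,0,-2,0,0,0,0,0,0,0]'
```

```text
time: 52.1
tool_pos: [0.5748, 0.3547, -0.0049]
tool_rot: [-3.141, -0.0, 2.819]
contact_force: [-0.3, -0.6, -1.1]
opening: 0.0292
grip_force: 60.0
time: 52.3
tool_pos: [0.5748, 0.3548, -0.0075]
tool_rot: [-3.141, -0.0, 2.819]
contact_force: [-0.5, -0.6, -1.3]
opening: 0.0291
grip_force: 60.0
time: 52.5
tool_pos: [0.5751, 0.3549, -0.0093]
tool_rot: [3.141, 0.0, 2.819]
contact_force: [0.3, 0.3, -0.1]
opening: 0.0292
grip_force: 60.0
```

```bash
python3 -m handwheel '[0,0,0,0,0.4,0,0,0,0,0.5,0,0,0,0,0.5,0,0,0,0,0.5,0,0,20,0,0.5,0,0,40,0,0.5,0,0,40,0,0.5,0,0,20,0,0.5]'
python3 -m handwheel '[-5,-40,0,0,0.6,-5,-45,0,0,0.6,-5,-45,0,0,0.6,-5,-45,0,0,0.6,-5,-45,0,0,0.6,-5,-45,0,0,0.6,-5,-45,0,0,0.6,-5,-45,0,0,0.6]'
python3 -m handwheel '[0,-35,0,0.107,0.6,0,-35,0,0.107,0.6,0,-35,0,0.107,0.6,0,-35,0,0.107,0.6,0,0,0,0.107,0.6,0,0,0,0.107,0.6,0,0,0,0.107,0.6,0,0,0,0.104,0.6]'
python3 - <<'E'
from h import *
o=robot.observe();print(o["tool_pos"],o["tool_rot"][2],o["qpos"][5])
dot("blue",(.5495,-.272,.012),"18",10);dot("black",(.472,-.0895,.012),None,10)
plates("18")
tilt(660,22);tilt(657,147);tilt(660,22);tilt(657,147)
E
```

```text
time: 53.3
tool_pos: [0.5764, 0.3556, 0.115]
tool_rot: [3.138, 0.004, 2.819]
contact_force: [0.9, 0.0, 0.5]
opening: 0.0459
grip_force: 0.0
time: 54.1
tool_pos: [0.5346, -0.0019, 0.111]
tool_rot: [3.141, 0.001, 2.819]
contact_force: [-0.1, 0.2, 0.5]
opening: 0.0549
grip_force: 0.0
time: 54.9
tool_pos: [0.5349, -0.1403, 0.1108]
tool_rot: [-3.142, 0.0, -2.607]
contact_force: [0.4, 0.2, -0.3]
opening: 0.0548
grip_force: 0.0
[ 0.534906   -0.14032783  0.11084703] -2.6074007552327494 -2.50025871593525
top (np.int32(50), [444.5, 207.8], array([ 541.9, -286.8,   12. ]))
scene (np.int32(292), [208.8, 271.7], array([ 553. , -271.3,   12. ]))
top None
scene (np.int32(27), [294.9, 254.4], array([474.2, -90. ,  12. ]))
top
scene
(293, 252, 290) [456.3 -98.2] [31. 83.] -155.6
(201, 256, 221) [ 492.6 -309.7] [33. 90.] -150.6
top 405 slopes deg [ 0.5 -2.2] 56.9
scene 409 slopes deg [-0.5 -3. ] 55.6
top 411 slopes deg [ 0.6 -1.2] 57.0
scene 453 slopes deg [-0.6 -0.3] 55.4
top 405 slopes deg [ 0.5 -1.8] 56.9
scene 409 slopes deg [-0.7 -3.2] 55.7
top 410 slopes deg [ 0.9 -1.9] 57.0
scene 457 slopes deg [-0.5 -0.4] 55.4
```

Blue has been knocked to about (493,-309). I'm moving aside for a clear top view.

```bash
python3 -m handwheel '[0,40,0,0,0.6,0,40,0,0,0.6,0,40,0,0,0.6,0,40,0,0,0.6,0,0,0,0,0.6]'
python3 - <<'E'
from h import *
o=robot.observe();print(o["tool_pos"])
plates("19")
for n in("top","scene"):
    I=cv2.imread(f"pics/{n}19.png");c=eyes.calibration(n);u,v=map(int,proj(c,(.51,-.299,.012)));H=cv2.cvtColor(I,cv2.COLOR_BGR2HSV)
    print(n,u,v);print(H[v-9:v+10:2,u-10:u+11:2,1])
E
```

```text
time: 56.1
tool_pos: [0.5345, 0.024, 0.1108]
tool_rot: [3.14, 0.0, -2.607]
contact_force: [0.4, 0.2, -0.1]
opening: 0.0548
grip_force: 0.0
[0.53449392 0.02404091 0.11078254]
top
(455, 229, 476) [ 493.3 -307.8] [33. 72.] -149.2
(361, 249, 454) [454.9 -97.6] [32. 72.] -153.9
(410, 297, 391) [ 346.5 -201.4] [22. 86.] 154.7
scene
(315, 221, 558) [322.6 -61.5] [ 63. 162.] -138.6
(356, 217, 507) [294.9  40.9] [ 92. 190.] -151.8
(259, 223, 264) [ 345.1 -202.5] [31. 96.] 159.0
(293, 252, 286) [456.4 -97.9] [31. 82.] -156.0
(201, 256, 217) [ 492.3 -309.8] [32. 92.] -150.5
top 450 221
[[149 147 151 151 145 143 123 146 149 152 154]
 [149 149 150 144 102  43  30 134 155 151 150]
 [151 149 137  59  42  51  37  57 142 154 150]
 [144  89  27  55 150 166 157  76 104 147 150]
 [ 94  15  17 137 174 171 172 161  55 120 152]
 [118  13  28 153 173 168 174 174  57  57 141]
 [142  81  26 130 174 170 174 163  42  15  94]
 [149 151  49  39 118 157 143  84  10  11  23]
 [147 149 131  11  16  28  23   8  10  10   8]
 [151 148 147 106  10  11  10  10  13  10  10]]
scene 202 258
[[ 76  28  23  19  21  20  23 124 183 183 185]
 [ 88  18  17  24  24  18  18  71 179 185 187]
 [141  26  16  18  18  17  18  30 150 184 186]
 [173  51  18  19  21  38  46  36  87 179 185]
 [184 110  22  44 128 174 185 160  79 156 185]
 [184 156  41 138 206 212 212 208 119 118 184]
 [186 180  84 130 198 206 196 149  50  51 174]
 [186 186 133  39  79  89  78  35  18  33 159]
 [185 185 171  51  20  19  17  17  26  49 153]
 [186 186 183 117  26  33  56  95 133 163 185]]
```

```bash
python3 -m handwheel '[-4.3,-36.8,0,0,0.6,-4.3,-36.8,0,0,0.6,-4.3,-36.8,0,0,0.6,-4.3,-36.8,0,0,0.6,-4.3,-36.8,0,0,0.6,-4.3,-36.8,0,0,0.6,-4.3,-36.8,0,0,0.6,-4.3,-36.8,0,0,0.6]'
python3 -m handwheel '[-4.5,-36.6,0,0,0.6,0,0,-35,0,0.6,0,0,-35,0,0.6,0,0,-20,0,0.6,0,0,0,0,0.6,0,0,0,0,0.6]'
```

```text
time: 57.0
tool_pos: [0.4993, -0.2778, 0.1107]
tool_rot: [-3.141, -0.0, -2.614]
contact_force: [1.5, -0.3, 0.2]
opening: 0.055
grip_force: 0.0
time: 57.6
tool_pos: [0.4957, -0.3124, 0.0211]
tool_rot: [-3.142, -0.0, -2.613]
contact_force: [-0.4, -0.5, 0.3]
opening: 0.055
grip_force: 0.0
```

```bash
python3 -m handwheel '[0,5.4,-14,0,0.6,0,0,-10,0,0.6,0,0,-6,0,0.6,0,0,-3.5,0,0.6,0,0,0,0,0.6]'
python3 -m handwheel '[0,0,0,0,0,0,0,0,0,0,0,0,0,0,0,0,0,0,0,0,0,0,0,0,0,0,0,0,0,0]' 40
python3 -m handwheel '[0,0,10,0,0,0,0,20,0,0,0,0,40,0,0,0,0,40,0,0,0,0,20,0,0,0,0,0,0,0,0,0,0,0,0]'
```

```text
time: 58.1
tool_pos: [0.496, -0.3059, -0.0128]
tool_rot: [3.141, -0.0, -2.611]
contact_force: [-0.4, -0.4, 1.0]
opening: 0.0554
grip_force: 0.0
time: 58.7
tool_pos: [0.4962, -0.3058, -0.0125]
tool_rot: [-3.141, 0.0, -2.611]
contact_force: [0.2, 0.9, 2.5]
opening: 0.0293
grip_force: 40.0
time: 59.4
tool_pos: [0.4957, -0.3055, 0.117]
tool_rot: [3.141, -0.0, -2.611]
contact_force: [-0.1, -0.3, -2.0]
opening: 0.0295
grip_force: 40.0
```

```bash
python3 -m handwheel '[0.6,36,0,0,0,0,38,0,0,0,0,38,0,0,0,0,38,0,0,0,0,38,0,0,0,0,38,0,0,0,0,38,0,0,0,0,38,0,0,0]'
python3 -m handwheel '[0,38,0,0,0,0,38,0,0,0,0,38,0,0,0,0,38,0,0,0,0,18.5,-15,0,0,0,0,-25,0,0,0,0,-20,0,0,0,0,0,0,0]'
python3 -m handwheel '[0,0,-8,0,0,0,0,0,0,0,0,0,0,0,0]'
```

```text
time: 60.2
tool_pos: [0.4952, -0.002, 0.1154]
tool_rot: [3.139, -0.003, -2.612]
contact_force: [0.9, -0.4, -1.9]
opening: 0.0296
grip_force: 40.0
time: 61.0
tool_pos: [0.4933, 0.1664, 0.0532]
tool_rot: [3.138, -0.009, -2.611]
contact_force: [0.3, 0.1, -0.6]
opening: 0.0294
grip_force: 40.0
time: 61.3
tool_pos: [0.497, 0.1666, 0.0496]
tool_rot: [-3.141, 0.001, -2.612]
contact_force: [0.1, 0.4, -1.4]
opening: 0.0292
grip_force: 40.0
```

```bash
python3 -m handwheel '[0,0,-4,0,0,0,0,-4,0,0,0,0,0,0,0]';python3 -m handwheel '[0,0,-4,0,0,0,0,-4,0,0,0,0,0,0,0]';python3 -m handwheel '[0,0,-4,0,0,0,0,-4,0,0,0,0,0,0,0]'
```

```text
time: 61.6
tool_pos: [0.4964, 0.1667, 0.0409]
tool_rot: [3.141, -0.001, -2.611]
contact_force: [0.0, -0.8, -1.1]
opening: 0.0297
grip_force: 40.0
time: 61.9
tool_pos: [0.4962, 0.1667, 0.0326]
tool_rot: [3.141, -0.001, -2.611]
contact_force: [0.4, 1.2, -1.1]
opening: 0.0293
grip_force: 40.0
time: 62.2
tool_pos: [0.4962, 0.1667, 0.0246]
tool_rot: [3.141, -0.001, -2.611]
contact_force: [-0.2, 0.1, -0.6]
opening: 0.0291
grip_force: 40.0
```

Seat expected at 17.5.

```bash
python3 -m handwheel '[0,0,-3,0,0,0,0,-2.5,0,0,0,0,0,0,0]';python3 -m handwheel '[0,0,-1.2,0,0,0,0,0,0,0]';python3 -m handwheel '[0,0,-0.8,0,0,0,0,0,0,0]';python3 -m handwheel '[0,0,-0.8,0,0,0,0,0,0,0,0,0,0,0,0,0,0,0,0,0,0,0,0,0,0,0,0,0,0,0]'
```

```text
time: 62.5
tool_pos: [0.4964, 0.1667, 0.0194]
tool_rot: [3.141, -0.001, -2.611]
contact_force: [1.0, 0.2, -1.3]
opening: 0.0294
grip_force: 40.0
time: 62.7
tool_pos: [0.4966, 0.1668, 0.0185]
tool_rot: [3.141, -0.0, -2.611]
contact_force: [0.8, 1.0, -1.1]
opening: 0.0293
grip_force: 40.0
time: 62.9
tool_pos: [0.4966, 0.1668, 0.0177]
tool_rot: [3.141, 0.0, -2.611]
contact_force: [-0.5, -0.9, -1.0]
opening: 0.0294
grip_force: 40.0
time: 63.5
tool_pos: [0.4968, 0.1668, 0.0174]
tool_rot: [-3.142, 0.0, -2.611]
contact_force: [-3.2, 0.2, 5.7]
opening: 0.0295
grip_force: 40.0
```

```bash
python3 -m handwheel '[0,0,2,0,0,0,0,10,0,0,0,0,25,0,0,0,0,30,0,0,0,0,30,0,0,0,0,0,0,0,8,-30,0,0,0,21,-35,0,0,0]'
python3 -m handwheel '[21,-35,0,0,0,21,-35,0,0,0,24,-35,0,0,0,25,-33,0,0,0,25,-33,0,0,0,25.6,-33.7,0,0,0,0,0,-25,0,0,0,0,-20,0,0]'
python3 -m handwheel '[0,0,-10,0,0,0,0,0,0,0,0,0,0,0,0]'
python3 - <<'E'
from h import *
c=eyes.calibration("scene");o=robot.observe()["tool_pos"];z=o[2]+.0125+.012;print(o)
for k in range(2):
    I=eyes.read_camera("scene")[0];u,v=map(int,proj(c,(.682,-.0945,z)));sl=np.s_[v-11:v+12,u-14:u+15]
    H=cv2.cvtColor(I,cv2.COLOR_BGR2HSV)[sl]
    m=((H[...,1]>110)&(H[...,0]>95)&(H[...,0]<125)).astype(np.uint8);n,l,s,ce=cv2.connectedComponentsWithStats(m)
    print(u,v,[(int(s[i,4]),(ce[i]+[u-14,v-11]).round(1),(cast(c,ce[i][0]+u-14,ce[i][1]+v-11,z)*1000).round(1)) for i in range(1,n) if s[i,4]>15])
E
```

```text
time: 64.3
tool_pos: [0.5243, 0.1022, 0.1138]
tool_rot: [3.14, -0.001, -2.608]
contact_force: [-0.1, 0.4, -0.5]
opening: 0.0298
grip_force: 40.0
time: 65.1
tool_pos: [0.6672, -0.1044, 0.067]
tool_rot: [3.141, -0.001, -2.613]
contact_force: [-1.2, 0.2, -1.4]
opening: 0.0296
grip_force: 40.0
time: 65.4
tool_pos: [0.6675, -0.1027, 0.0595]
tool_rot: [-3.141, 0.0, -2.611]
contact_force: [0.6, 1.0, -1.1]
opening: 0.0296
grip_force: 40.0
[ 0.66753156 -0.10274173  0.05947987]
273 291 [(89, array([273. , 291.3]), array([681. , -95.7,  84. ])), (42, array([285.5, 293.9]), array([685.7, -70.9,  84. ]))]
273 291 [(89, array([273.1, 291.3]), array([681. , -95.6,  84. ])), (44, array([285.5, 293.8]), array([685.6, -70.9,  84. ]))]
```

```bash
python3 -m handwheel '[0.5,0.4,-12,0,0,0,0,-8,0,0,0,0,-4,0,0,0,0,-1.5,0,0,0,0,0,0,0]';python3 -m handwheel '[0,0,-1,0,0,0,0,0,0,0]';python3 -m handwheel '[0,0,-0.7,0,0,0,0,0,0,0]'
```

```text
time: 66.0
tool_pos: [0.6676, -0.1025, 0.0331]
tool_rot: [3.141, -0.0, -2.611]
contact_force: [0.0, 0.1, -0.4]
opening: 0.0293
grip_force: 40.0
time: 66.2
tool_pos: [0.6679, -0.1026, 0.0326]
tool_rot: [-3.141, 0.0, -2.611]
contact_force: [0.3, 0.4, -1.3]
opening: 0.0294
grip_force: 40.0
time: 66.4
tool_pos: [0.668, -0.1026, 0.0324]
tool_rot: [-3.141, 0.001, -2.611]
contact_force: [-0.6, 0.4, 2.6]
opening: 0.0291
grip_force: 40.0
```

```bash
python3 -m handwheel '[0,0,0.7,0,0,0,0,0,0,0.4,0,0,0,0,0.5,0,0,0,0,0.6,0,0,0,0,0.6]'
python3 -m handwheel '[0,0,10,0,0.6,0,0,20,0,0.6,0,0,30,0,0.6,0,0,40,0,0.6,-20,-35,0,0,0.6,-20,-40,0,0,0.6,-20,-40,0,0,0.6,-20,-40,0,0,0.6]'
python3 -m handwheel '[-10,-40,0,-0.04,0.6,-10,-10,0,-0.037,0.6,0,0,0,0,0.6,0,0,0,0,0.6]'
python3 - <<'E'
from h import *
o=robot.observe();print(o["tool_pos"],o["tool_rot"][2])
tilt(665,-103);tilt(660,22);tilt(665,-103);tilt(657,147)
plates("20")
dot("black",(.472,-.0895,.012),None,10)
c=eyes.calibration("scene");z=.057
for k in range(2):
    I=eyes.read_camera("scene")[0];u,v=map(int,proj(c,(.682,-.0945,z)));sl=np.s_[v-11:v+12,u-14:u+15]
    H=cv2.cvtColor(I,cv2.COLOR_BGR2HSV)[sl]
    m=((H[...,1]>110)&(H[...,0]>95)&(H[...,0]<125)).astype(np.uint8);n,l,s,ce=cv2.connectedComponentsWithStats(m)
    print([(int(s[i,4]),(cast(c,ce[i][0]+u-14,ce[i][1]+v-11,z)*1000).round(1)) for i in range(1,n) if s[i,4]>15])
E
```

```text
time: 66.9
tool_pos: [0.6678, -0.1025, 0.0324]
tool_rot: [3.141, -0.0, -2.611]
contact_force: [0.6, 0.5, -0.2]
opening: 0.0534
grip_force: 0.0
time: 67.7
tool_pos: [0.5871, -0.2589, 0.1336]
tool_rot: [-3.14, 0.001, -2.611]
contact_force: [-0.4, 0.0, 0.0]
opening: 0.0553
grip_force: 0.0
time: 68.1
tool_pos: [0.5681, -0.3067, 0.1328]
tool_rot: [3.141, 0.001, -2.688]
contact_force: [0.4, 0.3, 0.7]
opening: 0.0549
grip_force: 0.0
[ 0.56807247 -0.30666019  0.13284521] -2.687618674276628
top 402 slopes deg [ 0.1 -1.2] 56.7
scene 412 slopes deg [-1.7  1.1] 55.7
top 410 slopes deg [ 0.4 -2. ] 56.8
scene 412 slopes deg [-0.5 -3. ] 55.7
top 407 slopes deg [ 0.9 -2.8] 56.7
scene 400 slopes deg [-1.2  0.3] 55.7
top 415 slopes deg [ 0.9 -0.6] 56.9
scene 448 slopes deg [-0.  -0.9] 55.6
top
(304, 182, 371) [613.5  28.9] [ 12. 197.] 90.1
scene
(165, 215, 532) [ 329.5 -459.9] [ 68. 121.] -157.4
(196, 211, 221) [ 305.8 -383. ] [ 25. 118.] -158.1
(259, 223, 265) [ 345.1 -202.5] [32. 95.] 159.0
(293, 252, 288) [456.2 -98.1] [31. 82.] -155.7
top (np.int32(52), [357.5, 241.4], array([471.9, -89. ,  12. ]))
scene (np.int32(25), [294.9, 254.4], array([474.1, -89.9,  12. ]))
[(81, array([658.6, -81. ,  57. ])), (86, array([682.4, -95.2,  57. ]))]
[(81, array([658.6, -81. ,  57. ])), (85, array([682.3, -95. ,  57. ]))]
```

All three are level. Last is black.

```bash
python3 -m handwheel '[-18.4,34.9,0,0,0.6,-18.6,34.9,0,0,0.6,-18.6,34.9,0,0,0.6,-18.6,34.9,0,0,0.6,-18.6,34.9,0,0,0.6,-18.6,34.7,0,0,0.6,0,0,-35,0,0.6,0,0,-35,0,0.6]'
python3 -m handwheel '[0,0,-30,0,0.6,0,0,-10,0,0.6,0,0,0,0,0.6,0,0,0,0,0.6]'
```

```text
time: 69.6
tool_pos: [0.4571, -0.0978, 0.0631]
tool_rot: [-3.138, 0.003, -2.687]
contact_force: [0.7, 0.0, -0.5]
opening: 0.0548
grip_force: 0.0
time: 70.0
tool_pos: [0.4572, -0.0987, 0.0234]
tool_rot: [-3.141, 0.001, -2.689]
contact_force: [0.8, -0.1, -0.4]
opening: 0.0549
grip_force: 0.0
```

```bash
python3 -m handwheel '[-0.6,1,-14,0,0.6,0,0,-12,0,0.6,0,0,-7,0,0.6,0,0,-3.5,0,0.6,0,0,0,0,0.6]'
python3 -m handwheel '[0,0,0,0,0,0,0,0,0,0,0,0,0,0,0,0,0,0,0,0,0,0,0,0,0,0,0,0,0,0]' 60
python3 -m handwheel '[0,0,10,0,0,0,0,20,0,0,0,0,40,0,0,0,0,40,0,0,0,0,15,0,0,0,0,0,0,0,0,0,0,0,0]'
```

```text
time: 70.5
tool_pos: [0.4561, -0.0975, -0.0137]
tool_rot: [-3.141, 0.0, -2.688]
contact_force: [-0.4, 0.1, -0.5]
opening: 0.0552
grip_force: 0.0
time: 71.1
tool_pos: [0.4559, -0.0974, -0.0138]
tool_rot: [-3.141, 0.0, -2.688]
contact_force: [-0.6, -0.1, 4.5]
opening: 0.0292
grip_force: 60.0
time: 71.8
tool_pos: [0.4553, -0.0972, 0.1107]
tool_rot: [3.141, -0.0, -2.688]
contact_force: [0.3, 0.5, -1.0]
opening: 0.0292
grip_force: 60.0
```

```bash
python3 -m handwheel '[5.5,37,0,0,0,5.6,37.5,0,0,0,5.6,37.5,0,0,0,5.6,37.5,0,0,0,5.6,37.5,0,0,0,5.6,37.5,0,0,0,5.6,37,0,0,0,0,0,-20,0,0]'
python3 -m handwheel '[0,0,-20,0,0,0,0,-20,0,0,0,0,-4,0,0,0,0,0,0,0,0,0,0,0,0]'
```

```text
time: 72.6
tool_pos: [0.4959, 0.1682, 0.0908]
tool_rot: [3.141, 0.003, -2.684]
contact_force: [0.5, -0.9, -1.6]
opening: 0.0296
grip_force: 60.0
time: 73.1
tool_pos: [0.495, 0.1641, 0.0471]
tool_rot: [3.142, -0.0, -2.689]
contact_force: [0.5, 0.2, -1.2]
opening: 0.0294
grip_force: 60.0
```

```bash
python3 -m handwheel '[0,0,-3.5,0,0,0,0,0,0,0]';python3 -m handwheel '[0,0,-2,0,0,0,0,0,0,0]';python3 -m handwheel '[0,0,-1.5,0,0,0,0,0,0,0]';python3 -m handwheel '[0,0,-1,0,0,0,0,0,0,0]'
```

```text
time: 73.3
tool_pos: [0.495, 0.1641, 0.0437]
tool_rot: [-3.142, 0.001, -2.689]
contact_force: [-0.6, 0.3, -1.6]
opening: 0.0292
grip_force: 60.0
time: 73.5
tool_pos: [0.4948, 0.1641, 0.0415]
tool_rot: [3.142, 0.0, -2.688]
contact_force: [0.5, -0.2, -1.2]
opening: 0.0291
grip_force: 60.0
time: 73.7
tool_pos: [0.4948, 0.1641, 0.0398]
tool_rot: [3.141, -0.0, -2.688]
contact_force: [0.2, -0.3, -2.2]
opening: 0.0295
grip_force: 60.0
time: 73.9
tool_pos: [0.4948, 0.1642, 0.0388]
tool_rot: [3.141, -0.0, -2.688]
contact_force: [0.2, 0.9, -1.4]
opening: 0.0292
grip_force: 60.0
```

```bash
python3 -m handwheel '[0,0,-1,0,0,0,0,0,0,0]';python3 -m handwheel '[0,0,-0.7,0,0,0,0,0,0,0]';python3 -m handwheel '[0,0,-0.6,0,0,0,0,0,0,0,0,0,0,0,0,0,0,0,0,0]'
```

```text
time: 74.1
tool_pos: [0.495, 0.1643, 0.038]
tool_rot: [3.141, 0.0, -2.688]
contact_force: [0.3, 1.1, 0.8]
opening: 0.0292
grip_force: 60.0
time: 74.3
tool_pos: [0.4951, 0.1645, 0.0375]
tool_rot: [3.141, 0.001, -2.689]
contact_force: [-0.8, 2.6, 2.6]
opening: 0.0294
grip_force: 60.0
time: 74.7
tool_pos: [0.4951, 0.1645, 0.037]
tool_rot: [3.141, 0.001, -2.688]
contact_force: [-0.4, 4.0, 5.7]
opening: 0.0297
grip_force: 60.0
```

```bash
python3 -m handwheel '[0,0.5,0,0,0,0,0,0,0,0,0,0,0,0,0,0,0,0,0,0,0,0,0,0,0,0,0,0,0,0]'
python3 -m handwheel '[0,0,10,0,0,0,0,25,0,0,0,0,25,0,0,1,33,0,0,0,1,36,0,0,0,2,36,0,0,0,2,36,0,0,0,2,36,0,0,0]'
python3 -m handwheel '[0,36,0,0,0,0,0,-20,0,0,0,0,-30,0,0,0,0,-30,0,0,0,0,-12,0,0,0,0,0,0,0,0,0,0,0,0]'
```

```text
time: 75.3
tool_pos: [0.495, 0.1647, 0.0367]
tool_rot: [3.141, 0.0, -2.688]
contact_force: [0.2, 3.7, 5.2]
opening: 0.029
grip_force: 60.0
time: 76.1
tool_pos: [0.5026, 0.3422, 0.0966]
tool_rot: [-3.141, -0.001, -2.688]
contact_force: [0.6, 0.2, -1.9]
opening: 0.0295
grip_force: 60.0
time: 76.8
tool_pos: [0.5035, 0.3777, 0.0057]
tool_rot: [-3.142, 0.001, -2.689]
contact_force: [-0.1, 0.1, -0.9]
opening: 0.029
grip_force: 60.0
```

```bash
python3 -m handwheel '[0,0,-8,0,0,0,0,-4,0,0,0,0,-2,0,0,0,0,0,0,0]'
python3 -m handwheel '[0,0,0,0,0.4,0,0,0,0,0.5,0,0,0,0,0.5,0,0,0,0,0.5,0,0,20,0,0.5,0,0,40,0,0.5,0,0,40,0,0.5,0,0,20,0,0.2]'
python3 -m handwheel '[-5,-40,0,0,0,-5,-42,0,0,0,-5,-42,0,0,0,-5,-42,0,0,0,-5,-42,0,0,0,-5,-42,0,0,0,-5,-42,0,0,0,-5,-42,0,0,0]'
python3 -m handwheel '[0,-24,0,0,0,0,0,0,0,0,0,0,0,0,0,0,0,0,0,0]'
python3 - <<'E'
from h import *
for n in("top","scene"):
    I=eyes.read_camera(n)[0];cv2.imwrite(f"pics/{n}21.png",I);c=eyes.calibration(n)
    H=cv2.cvtColor(I,cv2.COLOR_BGR2HSV);m=(H[...,0]>45)&(H[...,0]<75)&(H[...,1]>120)
    for b in blob(m,c,.022):print(n,b[:3],b[3].round(1))
    tilt(660,22)
    P=cloud(c,eyes.read_camera(n)[1])*1000
I=cv2.imread("pics/scene21.png");cv2.imwrite("pics/c21.png",cv2.resize(I[150:350,200:570],None,fx=2.1,fy=2.1,interpolation=cv2.INTER_CUBIC))
E
```

```text
time: 77.2
tool_pos: [0.5028, 0.3776, -0.0094]
tool_rot: [3.142, -0.0, -2.688]
contact_force: [0.6, 0.3, -1.7]
opening: 0.0294
grip_force: 60.0
time: 78.0
tool_pos: [0.5042, 0.3785, 0.1146]
tool_rot: [3.141, 0.005, -2.688]
contact_force: [-0.5, 0.3, -0.4]
opening: 0.0414
grip_force: 0.0
time: 78.8
tool_pos: [0.4625, 0.0421, 0.111]
tool_rot: [-3.141, 0.001, -2.688]
contact_force: [0.5, 0.1, -0.4]
opening: 0.0004
grip_force: 0.0
time: 79.2
tool_pos: [0.4629, 0.0206, 0.1107]
tool_rot: [3.141, 0.0, -2.688]
contact_force: [-0.4, -0.1, 0.4]
opening: 0.0002
grip_force: 0.0
top (163, 195, 48) [590.5 349.2]
top 405 slopes deg [ 0.3 -1.3] 56.8
scene 411 slopes deg [-0.6 -3.1] 55.6
scene (343, 253, 132) [471.5  20.7]
scene (501, 301, 67) [599.7 347.3]
top 405 slopes deg [ 0.9 -2.6] 56.8
scene 408 slopes deg [-0.6 -3. ] 55.8
```

View pics/c21.png

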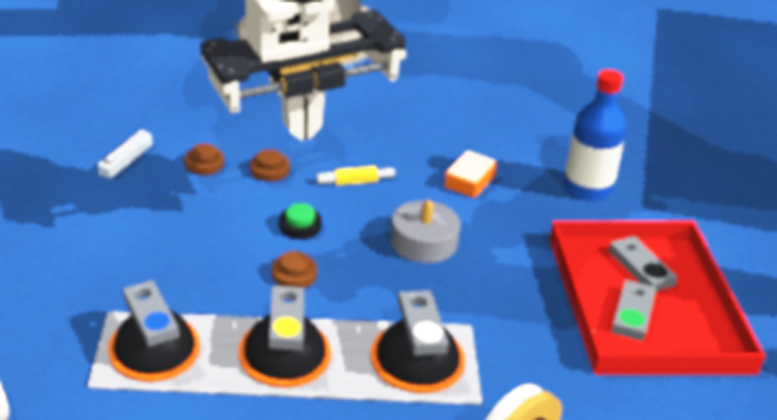

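The picture shows blue, yellow and white level on their domes, and black and green in the tray. Now I press the green button at (300,215) in this crop with closed fingers.

```bash
python3 -m handwheel '[-1,0,-35,0,0,0,0,-35,0,0,0,0,-22,0,0,0,0,-6,0,0,0,0,0,0,0,0,0,0,0,0]'
for i in 1; do python3 -m handwheel '[0,0,-3,0,0,0,0,0,0,0]';python3 -m handwheel '[0,0,-2,0,0,0,0,0,0,0]';python3 -m handwheel '[0,0,-2,0,0,0,0,0,0,0]'; done
```

```text
time: 80.2
tool_pos: [0.4627, 0.0196, 0.0135]
tool_rot: [-3.141, 0.001, -2.688]
contact_force: [0.5, -0.6, 0.9]
opening: 0.0004
grip_force: 0.0
time: 80.4
tool_pos: [0.4623, 0.0196, 0.0103]
tool_rot: [-3.141, 0.001, -2.688]
contact_force: [0.3, -0.7, 0.1]
opening: 0.0004
grip_force: 0.0
time: 80.6
tool_pos: [0.4619, 0.0197, 0.0077]
tool_rot: [-3.142, 0.0, -2.688]
contact_force: [-0.5, -0.4, 0.7]
opening: 0.0002
grip_force: 0.0
time: 80.8
tool_pos: [0.4621, 0.0197, 0.0056]
tool_rot: [-3.141, 0.0, -2.688]
contact_force: [-0.5, 0.5, 1.8]
opening: 0.0004
grip_force: 0.8
```

```bash
python3 -m handwheel '[0,0,-2,0,0,0,0,0,0,0]';python3 -m handwheel '[0,0,-2,0,0,0,0,0,0,0]';python3 -m handwheel '[0,0,-1,0,0,0,0,0,0,0]';python3 -m handwheel '[0,0,-0.7,0,0,0,0,0,0,0]'
```

```text
time: 81.0
tool_pos: [0.462, 0.0196, 0.0036]
tool_rot: [-3.141, 0.0, -2.688]
contact_force: [0.2, 0.1, 3.1]
opening: 0.0004
grip_force: 1.3
time: 81.2
tool_pos: [0.4621, 0.0196, 0.0016]
tool_rot: [-3.142, 0.0, -2.688]
contact_force: [1.0, -0.5, 4.4]
opening: 0.0004
grip_force: 1.7
time: 81.4
tool_pos: [0.4621, 0.0197, 0.0009]
tool_rot: [-3.141, 0.0, -2.688]
contact_force: [-0.4, 1.3, 6.1]
opening: 0.0004
grip_force: 3.0
time: 81.6
tool_pos: [0.4621, 0.0197, 0.0008]
tool_rot: [-3.141, 0.001, -2.688]
contact_force: [-1.0, -0.2, 12.9]
opening: 0.0007
grip_force: 6.4
```

The button is bottomed (stiff stop, 13 N). Retreat, check one last time and hand in.

```bash
python3 -m handwheel '[0,0,0,0,0,0,0,0,0,0,0,0,5,0,0,0,0,20,0,0,0,0,40,0,0,0,0,40,0,0,0,0,0,0,0,0,0,0,0,0]'
python3 - <<'E'
from h import *
for k in range(2):
    dot("white",(.675,.151,.057));dot("yellow",(.681,.0235,.057))
    tilt(665,-103)
print(robot.hand_in())
E
```

```text
time: 82.4
tool_pos: [0.4619, 0.0197, 0.1053]
tool_rot: [-3.141, 0.001, -2.688]
contact_force: [0.3, -0.7, -0.3]
opening: 0.0006
grip_force: 0.0
top (np.int32(122), [246.0, 152.0], array([672.7, 152.1,  57. ]))
scene (np.int32(119), [403.4, 307.5], array([673.4, 150.7,  57. ]))
top (np.int32(77), [303.3, 147.7], array([678. ,  24.9,  57. ]))
scene (np.int32(97), [336.1, 305.2], array([679.2,  24. ,  57. ]))
top 403 slopes deg [ 0.2 -1.2] 56.6
scene 399 slopes deg [-1.5  0.4] 55.6
top (np.int32(123), [245.9, 152.1], array([672.6, 152.1,  57. ]))
scene (np.int32(119), [403.4, 307.5], array([673.4, 150.7,  57. ]))
top (np.int32(78), [303.4, 147.7], array([678.1,  24.8,  57. ]))
scene (np.int32(97), [336.1, 305.2], array([679.2,  24. ,  57. ]))
top 401 slopes deg [-0.2 -2.1] 56.7
scene 402 slopes deg [-1.4  0.7] 55.8
the job is handed in; nothing more can be done
None
```

The job is handed in at about 83 s, verdict not shown: white, yellow and blue went fully down and sit steady on the domes (level within about 1–3° by camera), green (gauged twice, as it tilted about 2.5° the first time) and black stuck and are in the red tray, and the green button was pressed fully.

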